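Fit and clamp a water filter cassette

TASK

Fit the fresh water filter cassette: lift it off the pink mat (its blue fin is the handle), set it in the open front of the filter dock and slide it gently home against the grey outlet block. Then turn the blue knob clockwise, letting your grip sink with it so the knob is never dragged up or pushed down on its stem, until the rubber pad touches the cassette, and go on about 25 degrees so it is held snugly but not crushed. Let go, and leave the bottles, cups and jars where they stand.

Things in the scene. Friction and masses are not known exactly. Their poses are not given: they have to be found in the camera images.
- fin (a point): Centre of the blue fin of the loose white filter cassette. The fin is 50 long (x) x 14 thick (y) x 40 high and stands on the cassette's top: its centre is 60 above the underside, its top 80. x points to the nose, the long end, 120 ahead of this point; the trailing end is 30 behind. z up. The nose goes into the dock first.
- cassette: The same cassette, a block 150 long (x) x 56 wide x 40 high with the fin on top; origin at the middle of its underside, 45 ahead of the fin's centre. About 0.35 kg, varies; centre of mass within 15 of the fin along x. Starts lying on the pink mat (3 thick).
- dock: White filter dock, fixed. Origin on the counter; x points along the channel, from its open front to the outlet block. Channel floor 8 above the counter, x = -140 to +90; side rails 62 apart inside, tops 26 above the counter. A bridge crosses over x = 37 to 73, from 78 to 100 above the counter, on posts at y = 38 to 54 either side; it carries the screw with the knob at x = 55.
- dock_home (a point): Point fixed to the dock: where the centre of the cassette's fin is when the cassette is fully home (dock x = -30, y = 0, 68 above the counter). A cassette lowered from above with its fin 75 or more in front of this point (towards dock -x) has its nose clear of the bridge.
- outlet: Grey outlet block at the rear end of the channel, part of the dock (same origin and axes); its front face, the stop for the cassette's nose, is at dock x = 90, from 8 to 63 above the counter. Push against it gently: more than 40 N damages it.
- knob_grip (a point): Centre, half-way up, of the blue round knob: diameter 50, height 26, vertical axis 85 beyond dock_home along dock x; at the start about 152 above the counter. Clockwise from above lowers knob, stem and pad together by 8 mm per radian (50 a turn). Turning friction 0.26 N m, plus 0.008 N m per newton of pad force. It stays where it is left. The bridge's top is 52 below this centre at the start.
- knob_turn (a joint): Angle of the knob in rad, growing clockwise seen from above (screwing down); 0 at the start, at most 4.
- knob (a joint): Shift of the knob along its stem on its sprung coupling (4 N per mm), m: 0 at rest, + when dragged up, - when pushed down. More than 4 mm (16 N) either way breaks the coupling, so a closed grip must sink 8 mm per radian with the knob.
- stem: The screw with its swivelling black rubber pad, 30 across, above the nose half of a cassette that is home; origin on the axis near the pad. The pad is worn by an unknown amount: it starts 6 to 18 above the cassette, so its touch must be felt as a rise of the turning torque. It yields 1 mm per 5 N, so 0.45 rad (25 degrees) past the touch presses 18 N. Snug: 10 to 30 N; 40 N crushes.
- bottle_a: Child's pink bottle, 62 across, 118 high, stands on the far end of the mat; leave alone.
- bottle_b: Child's pale bottle with purple cap, same size, on the far end of the mat; leave alone.
- cup: White cup, 68 across, 80 high, stands behind the dock; leave alone.
- soap: Green soap bottle, 60 across, 150 high; leave alone.
- mug: Blue mug, 76 across, 85 high; leave alone.
- jar: Amber jar, 60 across, 80 high; leave alone.

How it is judged:
By the outcome, as a careful person would: the job done as asked, in the order asked, and still so for the second after the job is handed in, with the robot touching nothing.
It also fails if it takes over 72 s, if anything falls off the work surface, if the arm or the gripper's body presses on something with over 40 N, if the wrist force passes 120 N, or if a joint passes its speed limit or range.

ROBOT

A 6-joint arm with a two-finger parallel gripper is mounted at the origin on the work surface. World frame = base frame: x ahead of the robot, y to its left, z up, the work surface at z = 0. Lengths are in m, angles in rad, forces in N, time in s.
With the tool pointing down it reaches from about 0.3 to 0.875 m from the base axis. Payload 6.4 kg.
Tool frame: the origin (TCP) lies at the very end of the fingers, on their centre line; the grasp point (between the pads) lies 19 mm behind it; z points along the fingers, y is the direction in which the jaws open and shut (so a half turn about z gives the same grasp; the last joint's range is limited). The gripper opens to 85 mm and grips with 20 to 120 N. Pads are 22 mm wide; open, the fingers measure 114 mm over their backs; the gripper's body (76 mm by 85 mm) begins 54 mm behind the grasp point. The pads swing forward as they close: fully open they stand 13 mm farther back than shut.
Start: joints at [0.918, 0.181, 1.607, -0, 1.354, -0.206], TCP at [0.248, 0.519, 0.231] pointing down, gripper open.
Joint ranges: [-2.99, 2.99], [-0.89, 2.07], [0.3, 2.58], [-1.14, 4.28], [0, 2.63], [-3.12, 3.12]. Speed limits (rad/s): [2.57, 2.57, 3.01, 3.14, 3.14, 3.14].

INTERFACE

Orientations are given as a unit quaternion [w, x, y, z].
In Python, from bench import * gives the robot as it stands.
- The arm moves only by the tool arm_command, never from a script. Its argument "motion" is text: rows parted by semicolons, each of 7 numbers parted by spaces: the shift along the tool's x, y, z in units of 0.2 m (1.0 is 0.2 m), then the turn, a rotation vector about the tool's x, y, z in units of 60 degrees (1.0 is 60 degrees), then the opening, from 0 (shut) to 1 (fully open). In form: tx ty tz ax ay az grip; .... A call has 1 to 10 rows; each row shifts and turns the pose as measured when the row begins, along the tool's axes as they then stand; what a row does not reach is not made up. A row lasts 1/12 s, in which the tool goes at most 41.7 mm and 7.16 degrees, less where a joint would pass 70% of its speed; a pose out of reach is approached as far as the arm can. A call with a number of a shift or a turn outside -1 to 1 is refused whole. A call with a gripper value outside its range is refused whole. The fingers move at their own pace and stop on an object; the grip force is fixed at half the most. Time passes only in rows, so rows that do not move let the fingers close. It gives the time, the measured TCP pose, the force and the opening at its end, in the units of the state.
- get_obs(): the state, without advancing time (a new reading comes with each control period).
- camera(name): name is "scene" or "top" or "wrist"; returns a dict with "img" (400x640x3 uint8, red, green, blue), "intrinsics" (3x3 intrinsics, pixels), "pose" (4x4, takes a point from camera to world coordinates); the wrist camera has in their place "mount" (4x4, takes a point from camera to tool coordinates, whose origin is the TCP and whose axes are the flange's). Camera axes: x right, y down, z forward; pixel columns grow to the right and rows downward; lengths in m; the calibration is good to about 2 mm. The wrist camera is an equidistant fisheye: a pixel r from the principal point sees the ray r / f radians off the axis. A picture is of the moment at which its call begins: read the wrist's pose just before it. There is no depth.
- hand_in(): hands the job in, once; it reports no verdict.
Trained networks look in the newest picture that a camera, given by its name, has taken for a name from the list of things; names that differ only in an ending like _2 or _b are one class to them, and where a whole thing is asked for, a point or a joint stands for the part that bears it (a point fixed in the world has none). Each returns a list of dicts, best first, with "conf" (0 to 1); they miss things now and then, are a little off and sometimes report something else, mostly with a low value. They report only what shows in the picture. A call takes as long as a camera call.
- search_frame(camera, target): "box" ([left, top, right, bottom] in pixels, round what is visible of it).
The state is a dict: "time_s": time; "q": joint angles; "dq": joint speeds; "joint_efforts": joint torques, N m; "eef_pos": TCP position; "eef_rot": TCP orientation; "wrist_force": force on the tool from outside, world axes, zero at the start; "torque": the same for the moment, N m; "opening": opening from 0.0 (shut) to 1.0 (fully open).
Only numpy, scipy, OpenCV 4.12 (cv2) and the standard library are available. Lean on these libraries where they do the work, as an engineer would, in place of code of your own. Each camera call takes 0.05 s, during which the arm holds its last target.

## Working session

There is one attempt and no reset: what is moved stays moved. The work goes in short steps, Python scripts to look and compute and a tool call to move; the robot and the scene stay as the last step left them, time stands still between calls to the robot, and variables do not carry over. Pictures are saved under pics/ and viewed, and the job is handed in when it is done.

Besides the shell and the picture viewer there is one more tool, called after "Request:" as name(argument=value, ...), one argument or row to a line, values as JSON. arm_command: Moves the arm, as the interface text tells. Shifts and turns lie within -1 to 1; 1 stands for 0.2 m of shift or 60 degrees of turn. Its arguments: {"type":"object","properties":{"motion":{"type":"string"}},"required":["motion"]}

```bash
ls -la; mkdir -p pics
python3 - <<'E'
from bench import *
import cv2
o=get_obs(); print(o)
for n in ["scene","top","wrist"]:
    c=camera(n); cv2.imwrite(f"pics/{n}0.png",c["img"][:,:,::-1])
    print(n,c["intrinsics"],c.get("pose",c.get("mount")))
E
```

```text
total 12
drwxr-xr-x  3 agent agent 4096 Dec  7 06:58 .
drwxr-xr-x 23 root  root  4096 Dec  7 06:58 ..
drwxr-xr-x  2 agent agent 4096 Dec  7 06:58 pics
{'time_s': 0.0, 'q': array([ 9.17691527e-01,  1.81541947e-01,  1.60800068e+00,  4.66112787e-06,
        1.35380165e+00, -2.06286970e-01]), 'dq': array([ 0.0010326 ,  0.00215535,  0.00095174, -0.00088414,  0.00082302,
       -0.00168893]), 'joint_efforts': array([-1.19493334e-04, -4.44890249e+01, -3.51328683e+01, -1.87828614e-04,
        9.45926149e-03,  4.18329137e-05]), 'eef_pos': array([0.24809149, 0.51811615, 0.23038719]), 'eef_rot': array([-3.66926654e-04,  2.21555507e-01,  9.75147369e-01, -7.95245524e-04]), 'wrist_force': array([ 0.32960451,  0.24247341, -0.63440166]), 'torque': array([-0.02163455,  0.01835242, -0.01343109]), 'opening': 1.0040723012070056}
scene [[448.05532967   0.         311.74812167]
 [  0.         448.05532967 201.0984955 ]
 [  0.           0.           1.        ]] [[-0.54733001  0.63430004 -0.54597924  1.40187693]
 [ 0.83686365  0.42215346 -0.34849059  0.38390431]
 [ 0.00943943 -0.64764954 -0.7618799   1.23807404]
 [ 0.          0.          0.          1.        ]]
top [[376.57937749   0.         320.72802643]
 [  0.         376.57937749 195.27052847]
 [  0.           0.           1.        ]] [[ 0.00562356 -0.98139418  0.19192146  0.39325554]
 [-0.99976443 -0.00149432  0.02165319 -0.12298462]
 [-0.02096352 -0.19199801 -0.98117139  1.25392971]
 [ 0.          0.          0.          1.        ]]
wrist [[309.70691629   0.         320.2615433 ]
 [  0.         309.70691629 201.58251605]
 [  0.           0.           1.        ]] [[-5.73865213e-04 -9.53256775e-01 -3.02160871e-01  7.80151594e-02]
 [ 9.99998397e-01 -3.44815909e-05 -1.79041873e-03 -3.78246490e-04]
 [ 1.69630980e-03 -3.02161414e-01  9.53255266e-01 -1.43780910e-01]
 [ 0.00000000e+00  0.00000000e+00  0.00000000e+00  1.00000000e+00]]
```

View pics/scene0.png

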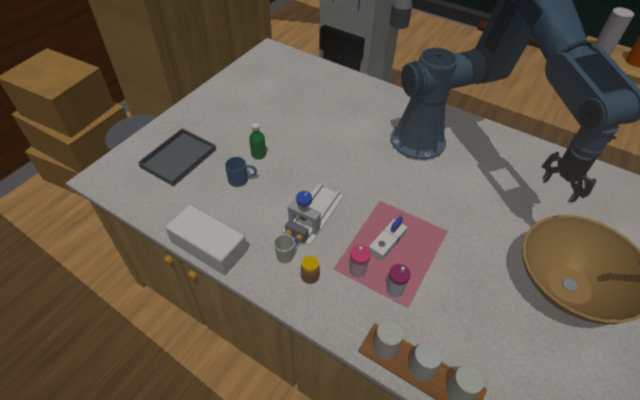

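View pics/top0.png

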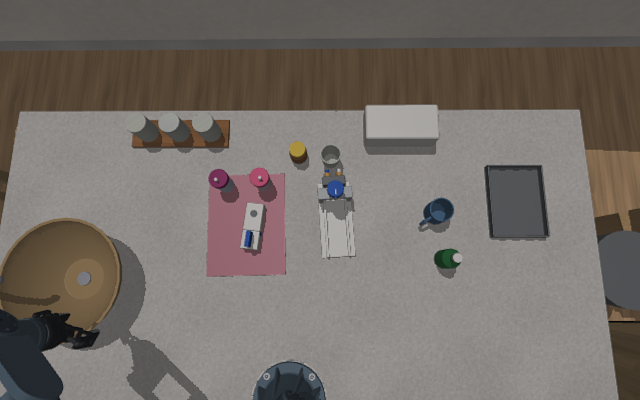

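View pics/wrist0.png

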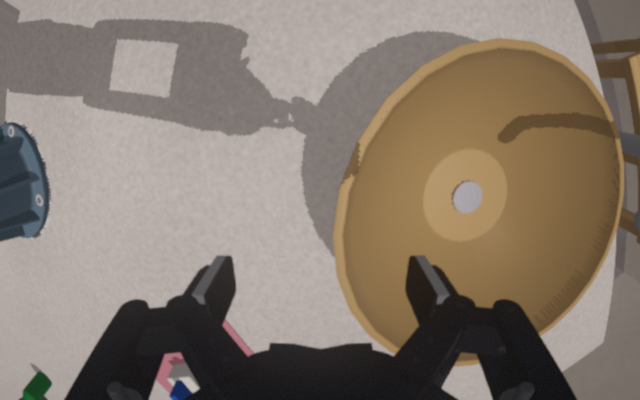

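Run:
```python
from bench import *
for c in ["scene","top","wrist"]:
    for t in ["fin","cassette","dock","outlet","knob_grip","stem","cup","soap","mug","jar","bottle_a"]:
        r=search_frame(c,t)
        print(c,t,[([round(float(v)) for v in d["box"]],round(d["conf"],2)) for d in r[:3]])
```

```text
scene fin [([370, 217, 402, 260], 0.64), ([386, 265, 411, 301], 0.34)]
scene cassette [([369, 215, 406, 261], 0.56)]
scene dock [([283, 183, 346, 245], 0.73)]
scene outlet [([284, 222, 306, 246], 0.56)]
scene knob_grip [([295, 189, 313, 205], 0.63)]
scene stem [([296, 191, 313, 220], 0.77)]
scene cup [([272, 233, 296, 263], 0.72)]
scene soap [([245, 124, 265, 159], 0.79)]
scene mug [([226, 157, 256, 188], 0.6), ([296, 190, 313, 207], 0.18)]
scene jar [([299, 254, 319, 285], 0.97), ([367, 217, 408, 261], 0.57)]
scene bottle_a [([349, 246, 367, 280], 0.64)]
top fin [([240, 201, 266, 250], 0.85)]
top cassette [([238, 205, 267, 250], 0.69)]
top dock [([316, 168, 355, 256], 0.78), ([322, 147, 341, 167], 0.24)]
top outlet [([323, 175, 344, 186], 0.77)]
top knob_grip [([330, 181, 345, 199], 0.69)]
top stem [([289, 141, 308, 168], 0.56), ([326, 181, 343, 197], 0.51)]
top cup []
top soap [([430, 252, 461, 270], 0.71)]
top mug [([419, 195, 454, 227], 0.93), ([317, 172, 356, 258], 0.65), ([431, 248, 462, 274], 0.33)]
top jar [([292, 141, 308, 164], 0.83), ([209, 167, 233, 193], 0.3)]
top bottle_a [([207, 167, 231, 193], 0.9), ([248, 166, 271, 192], 0.59)]
wrist fin [([165, 367, 202, 399], 0.69)]
wrist cassette [([165, 363, 201, 398], 0.64)]
wrist dock []
wrist outlet []
wrist knob_grip []
wrist stem []
wrist cup []
wrist soap [([17, 371, 52, 399], 0.88)]
wrist mug []
wrist jar [([18, 370, 52, 399], 0.65)]
wrist bottle_a []
```

The top view shows the cassette at about (253,228), with its fin at (248,238), and the dock at (337,220) with the knob at (336,189). The cup and jar stand behind the dock. I'll enlarge both for measuring.

```bash
cat > h.py <<'E'
import numpy as np, cv2
from scipy.spatial.transform import Rotation as R
def top_ray(u,v,c):
    K=c["intrinsics"];P=c["pose"]
    d=P[:3,:3]@np.array([(u-K[0,2])/K[0,0],(v-K[1,2])/K[1,1],1]); return P[:3,3],d
def at_z(u,v,z,c):
    o,d=top_ray(u,v,c); return o+d*(z-o[2])/d[2]
def proj(p,c):
    P=c["pose"];K=c["intrinsics"]; q=P[:3,:3].T@(np.asarray(p)-P[:3,3]); return K[0,0]*q[0]/q[2]+K[0,2],K[1,1]*q[1]/q[2]+K[1,2]
def toolpose(o):
    w,x,y,z=o["eef_rot"]; return np.array(o["eef_pos"]),R.from_quat([x,y,z,w]).as_matrix()
def wrist_ray(u,v,c,p,Rm):
    K=c["intrinsics"];M=c["mount"]
    x=(u-K[0,2]);y=(v-K[1,2]);r=np.hypot(x,y);th=r/K[0,0]
    d=np.array([np.sin(th)*x/r,np.sin(th)*y/r,np.cos(th)]) if r>0 else np.array([0,0,1.])
    return p+Rm@M[:3,3], Rm@M[:3,:3]@d
def w_at_z(u,v,z,c,p,Rm):
    o,d=wrist_ray(u,v,c,p,Rm); return o+d*(z-o[2])/d[2]
def wproj(P,c,p,Rm):
    K=c["intrinsics"];M=c["mount"]
    q=Rm.T@(np.asarray(P)-p); q=M[:3,:3].T@(q-M[:3,3]); th=np.arctan2(np.hypot(q[0],q[1]),q[2]); a=np.arctan2(q[1],q[0])
    return K[0,0]*th*np.cos(a)+K[0,2],K[0,0]*th*np.sin(a)+K[1,2]
E
python3 - <<'E'
from bench import *
from h import *
c=camera("top");s=camera("scene")
a=cv2.resize(c["img"][160:285,195:365],None,fx=4.5,fy=4.5,interpolation=cv2.INTER_CUBIC)
cv2.imwrite("pics/topz.png",a[:,:,::-1])
a=cv2.resize(s["img"][170:280,270:420],None,fx=5,fy=5,interpolation=cv2.INTER_CUBIC)
cv2.imwrite("pics/scz.png",a[:,:,::-1])
E
```

```text
(no output)
```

View pics/topz.png

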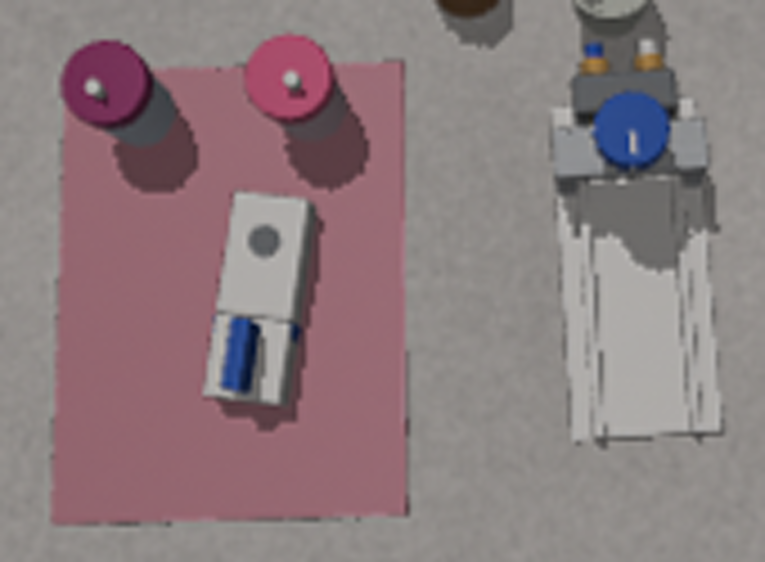

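View pics/scz.png

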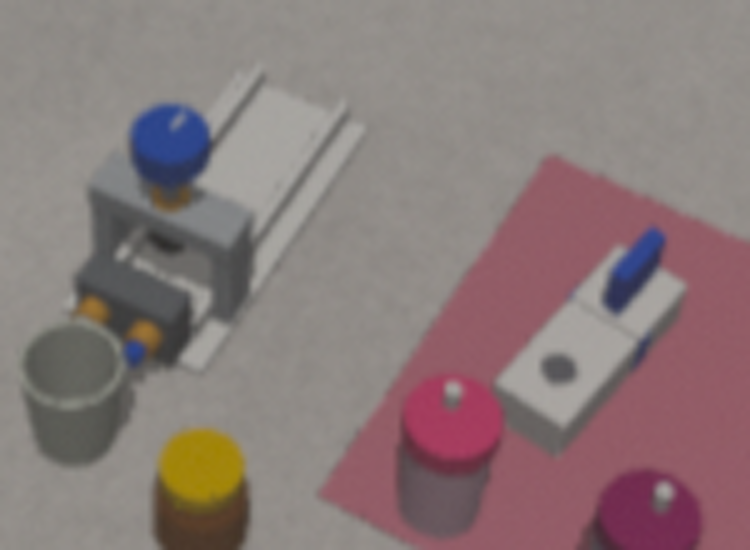

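Run:
```python
from bench import *
from h import *
c=camera("top")
f=lambda x,y,z:at_z(195+(x+.5)/4.5-.5,160+(y+.5)/4.5-.5,z,c)
C=[f(*p,0.043) for p in [(234,192),(312,199),(280,404),(204,396)]]
for p in C: print("cas",p)
C=np.array(C); fr=(C[0]+C[1])/2; bk=(C[2]+C[3])/2; print("len",np.linalg.norm(fr-bk),"wid",np.linalg.norm(C[0]-C[1]),np.linalg.norm(C[2]-C[3]))
d=(fr-bk);d/=np.linalg.norm(d);print("yaw",np.degrees(np.arctan2(d[1],d[0])),"fin est from body",bk+0.03*d)
print("fin top", f(240,354,0.083), )
for p in [(554,110),(572,440),(722,432),(700,100)]: print("dock rail .026",f(*p,0.026))
print("knob",f(632,128,0.165))
for p in [(553,147),(708,143)]: print("bridge",f(*p,0.1))
```

```text
cas [0.60633527 0.1467037  0.043     ]
cas [0.60127597 0.08948979 0.043     ]
cas [0.45340503 0.10718896 0.043     ]
cas [0.45880283 0.16173443 0.043     ]
len 0.14860551951769005 wid 0.057437165597820666 0.054811896837118894
yaw -6.322429347400578 fin est from body [0.48592147 0.13115799 0.043     ]
fin top [0.48555943 0.12866855 0.083     ]
dock rail .026 [ 0.67163509 -0.08561908  0.026     ]
dock rail .026 [ 0.42968641 -0.1002332   0.026     ]
dock rail .026 [ 0.43586651 -0.20742776  0.026     ]
dock rail .026 [ 0.67933913 -0.1940073   0.026     ]
knob [ 0.62804966 -0.14119008  0.165     ]
bridge [ 0.62849409 -0.0873641   0.1       ]
bridge [ 0.63147308 -0.19498571  0.1       ]
```

Request:
arm_command(
  motion="0 0 0 0 0 -0.11 1;0 0 0 0 0 -0.11 1;0 0 0 0 0 -0.1 1;-0.12 -0.16 0 0 0 0 1;-0.12 -0.16 0 0 0 0 1;-0.12 -0.16 0 0 0 0 1;-0.12 -0.16 0 0 0 0 1;-0.12 -0.16 0 0 0 0 1",
)

```text
time_s: 2.62
eef_pos: [0.3516, 0.3486, 0.2308]
eef_rot: [-0.0, 0.04, 0.999, 0.002]
wrist_force: [0.8, 0.9, 1.0]
opening: 1.005
```

```bash
cat >> h.py <<'E'
def rem(o,tp,yawx=None):
    p,Rm=toolpose(o); d=Rm.T@(np.array(tp)-p)/0.2
    out=[d.round(4)]
    y=np.degrees(np.arctan2(Rm[1,0],Rm[0,0]))
    # desired rotation
    if yawx is not None:
        a=np.radians(yawx); Rt=np.column_stack([[np.cos(a),np.sin(a),0],[np.sin(a),-np.cos(a),0],[0,0,-1]])
        rv=R.from_matrix(Rm.T@Rt).as_rotvec(degrees=True)/60; out.append(rv.round(4))
    print("t",round(o["time_s"],2),"pos",p.round(4),"yawx",round(y,2),"tilt",(Rm[:,2]*57.3).round(2)[:2],"F",o["wrist_force"].round(2),"T",o["torque"].round(3),"op",round(o["opening"],3),"q6",round(o["q"][5],2),"\n rem units",*out)
E
python3 -c "
from bench import *
from h import *
rem(get_obs(),[0.486,0.130,0.23],173.7)"
```

```text
t 2.62 pos [0.3516 0.3486 0.2308] yawx 175.39 tilt [-0.   0.2] F [0.76 0.86 1.01] T [-0.017 -0.096 -0.019] op 1.005 q6 -0.95 
 rem units [-7.5760e-01 -1.0357e+00  3.0000e-04] [ 0.0032 -0.0004  0.0282]
```

Request:
arm_command(
  motion="-0.12 -0.165 0 0 0 0.01 1;-0.12 -0.165 0 0 0 0.01 1;-0.12 -0.165 0 0 0 0 1;-0.12 -0.165 0 0 0 0 1;-0.12 -0.165 0 0 0 0 1;-0.1 -0.12 0 0 0 0 1;0 0 0 0 0 0 1;0 0 0 0 0 0 1",
)

```text
time_s: 3.28
eef_pos: [0.4785, 0.1334, 0.2324]
eef_rot: [0.003, 0.055, 0.998, 0.002]
wrist_force: [-0.5, -0.5, -0.3]
opening: 1.001
```

Run:
```python
from bench import *
from h import *
o=get_obs(); rem(o,[0.486,0.130,0.23],173.7)
c=camera("wrist"); cv2.imwrite("pics/w1.png",c["img"][:,:,::-1])
a=cv2.resize(c["img"][100:290,200:440],None,fx=3.3,fy=3,interpolation=cv2.INTER_CUBIC); 
a=cv2.resize(c["img"][100:290,200:440],None,fx=3,fy=3,interpolation=cv2.INTER_CUBIC); cv2.imwrite("pics/w1z.png",a[:,:,::-1])
p,Rm=toolpose(o)
print("pred fin top",wproj([.486,.130,.083],c,p,Rm))
```

```text
t 3.28 pos [0.4785 0.1334 0.2324] yawx 173.68 tilt [0.39 0.15] F [-0.51 -0.53 -0.34] T [-0.002  0.012  0.016] op 1.001 q6 -1.43 
 rem units [-0.0389 -0.013   0.0121] [ 0.0033  0.0062 -0.0003]
pred fin top (np.float64(317.7630212472712), np.float64(194.00779852536684))
```

View pics/w1.png

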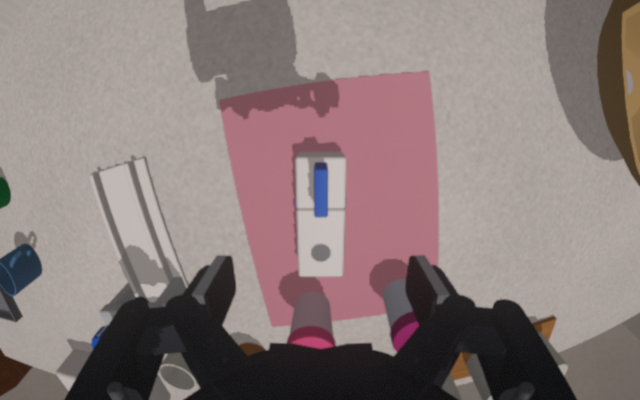

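View pics/w1z.png

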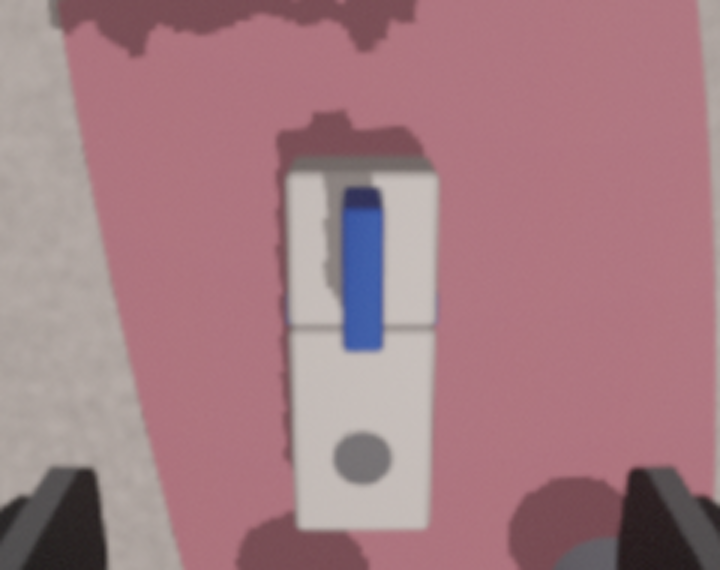

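Run:
```python
from bench import *
from h import *
o=get_obs(); p,Rm=toolpose(o); c=camera("wrist")
g=lambda x,y,z:w_at_z(200+(x+.5)/3-.5,100+(y+.5)/3-.5,z,c,p,Rm)
F=[g(*q,0.083) for q in [(344,209),(382,209),(382,351),(344,351)]]
C=[g(*q,0.043) for q in [(287,173),(438,173),(429,530),(298,530)]]
for q in F+C: print(q.round(4))
F=np.array(F);print("fin",F.mean(0),"cas fin", (np.array(C[0])+C[1])/2*0.8+(np.array(C[2])+C[3])/2*.2)
for A in (F,C):
    d=(A[2]+A[3]-A[0]-A[1])/2; print(np.linalg.norm(d),np.degrees(np.arctan2(d[1],d[0])))
```

```text
[0.461  0.1297 0.083 ]
[0.4624 0.1418 0.083 ]
[0.5108 0.1368 0.083 ]
[0.5094 0.1241 0.083 ]
[0.4537 0.109  0.043 ]
[0.4597 0.1635 0.043 ]
[0.608  0.1475 0.043 ]
[0.602  0.0931 0.043 ]
fin [0.48589365 0.13311242 0.083     ] cas fin [0.48638294 0.13306117 0.043     ]
0.04870717874686611 -6.275148062138415
0.1491270978686468 -6.120731123914763
```

Request:
arm_command(
  motion="-0.035 -0.003 0.1 0 0 0 1;0 0 0.16 0 0.005 0 1;0 0 0.18 0 0 0 1;0 0 0.18 0 0 0 1;0 0 0.12 0 0 0 1;0 0 0 0 0 0 1",
)

```text
time_s: 3.88
eef_pos: [0.4856, 0.1432, 0.0837]
eef_rot: [0.006, 0.048, 0.999, 0.003]
wrist_force: [-1.6, -0.1, -0.7]
opening: 1.0
```

Run:
```python
from bench import *
from h import *
o=get_obs(); rem(o,[0.486,0.132,0.052],173.8)
```

```text
t 3.88 pos [0.4856 0.1432 0.0837] yawx 174.53 tilt [0.67 0.33] F [-1.57 -0.11 -0.66] T [-0.043  0.053 -0.004] op 1.0 q6 -1.43 
 rem units [-0.0054 -0.0568  0.1582] [0.0066 0.0105 0.0122]
```

Request:
arm_command(
  motion="-0.005 -0.057 0 0.0066 0.0105 0.012 1;0 0 0 0 0 0 1",
)

```text
time_s: 4.05
eef_pos: [0.4836, 0.1336, 0.0837]
eef_rot: [-0.002, 0.052, 0.999, -0.0]
wrist_force: [0.5, -0.3, 0.7]
opening: 1.003
```

Run:
```python
from bench import *
from h import *
o=get_obs(); rem(o,[0.486,0.132,0.052],173.8)
```

```text
t 4.05 pos [0.4836 0.1336 0.0837] yawx 174.03 tilt [-0.24 -0.03] F [ 0.55 -0.32  0.68] T [ 0.023 -0.02  -0.022] op 1.003 q6 -1.43 
 rem units [-0.0135 -0.0065  0.1583] [-0.0009 -0.0039  0.0039]
```

Request:
arm_command(
  motion="-0.013 -0.007 0.06 0 -0.004 0.004 1;0 0 0.06 0 0 0 1;0 0 0.03 0 0 0 1;0 0 0 0 0 0 1",
)

```text
time_s: 4.38
eef_pos: [0.4911, 0.1328, 0.0596]
eef_rot: [0.006, 0.054, 0.999, 0.0]
wrist_force: [-1.1, 0.9, 0.7]
opening: 1.0
```

Run:
```python
from bench import *
from h import *
o=get_obs(); rem(o,[0.486,0.132,0.052],173.8)
c=camera("wrist"); cv2.imwrite("pics/w2.png",c["img"][:,:,::-1])
```

```text
t 4.38 pos [0.4911 0.1328 0.0596] yawx 173.85 tilt [ 0.66 -0.03] F [-1.13  0.89  0.65] T [-0.032 -0.005  0.003] op 1.0 q6 -1.43 
 rem units [ 0.0254 -0.0068  0.0375] [0.0007 0.011  0.0008]
```

View pics/w2.png

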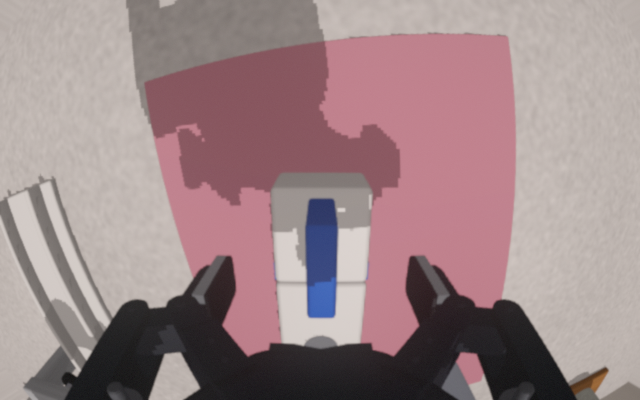

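Request:
arm_command(
  motion="0.025 -0.004 0.035 0 0.01 0 1;0 0 0 0 0 0 1",
)

```text
time_s: 4.6
eef_pos: [0.487, 0.1327, 0.0539]
eef_rot: [0.001, 0.054, 0.999, 0.001]
wrist_force: [-1.0, -0.5, -0.3]
opening: 1.0
```

Run:
```python
from bench import *
from h import *
o=get_obs(); rem(o,[0.486,0.132,0.052],173.8)
```

```text
t 4.6 pos [0.487  0.1327 0.0539] yawx 173.86 tilt [0.17 0.05] F [-1.01 -0.49 -0.27] T [0.059 0.048 0.021] op 1.0 q6 -1.43 
 rem units [ 0.0047 -0.0041  0.0097] [0.0012 0.0027 0.0009]
```

Request:
arm_command(
  motion="0.004 0 0.008 0 0 0 0;0 0 0 0 0 0 0;0 0 0 0 0 0 0;0 0 0 0 0 0 0;0 0 0 0 0 0 0;0 0 0 0 0 0 0;0 0 0 0 0 0 0;0 0 0 0 0 0 0",
)

```text
time_s: 5.27
eef_pos: [0.4867, 0.1329, 0.0532]
eef_rot: [0.002, 0.054, 0.999, 0.001]
wrist_force: [-0.2, 0.9, -0.1]
opening: 0.154
```

Run:
```python
from bench import *
from h import *
o=get_obs(); rem(o,[0.486,0.132,0.052],173.8)
c=camera("wrist"); cv2.imwrite("pics/w3.png",c["img"][:,:,::-1])
```

```text
t 5.27 pos [0.4867 0.1329 0.0532] yawx 173.85 tilt [0.25 0.06] F [-0.24  0.87 -0.14] T [-0.059  0.007 -0.045] op 0.154 q6 -1.43 
 rem units [ 0.003  -0.005   0.0058] [0.0015 0.004  0.0009]
```

View pics/w3.png

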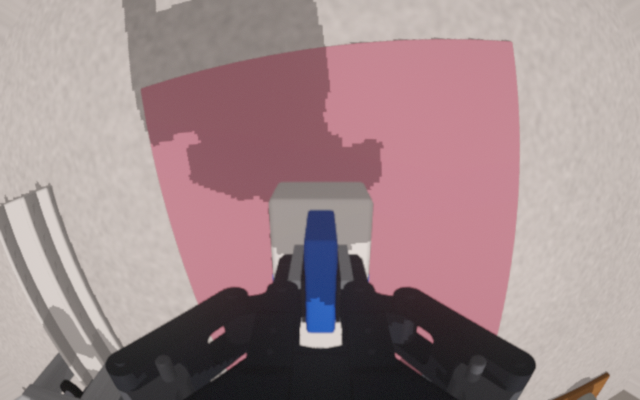

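Request:
arm_command(
  motion="0 0 -0.03 0 0 0 0;0 0 -0.06 0 0 0 0;0 0 -0.12 0 0 0 0;0 0 -0.12 0 0 0 0;0 0 -0.12 0 0 0 0;0 0 0 0 0 0 0",
)

```text
time_s: 5.82
eef_pos: [0.4805, 0.1325, 0.1424]
eef_rot: [-0.005, 0.054, 0.999, -0.0]
wrist_force: [1.3, 0.3, -3.0]
opening: 0.155
```

Run:
```python
from bench import *
from h import *
o=get_obs(); rem(o,[0.438,-0.152,0.14],183.3)
```

```text
t 5.82 pos [0.4805 0.1325 0.1424] yawx 173.85 tilt [-0.61  0.03] F [ 1.29  0.25 -2.98] T [ 0.035 -0.101  0.007] op 0.155 q6 -1.43 
 rem units [ 0.0588 -1.4371  0.0137] [ 0.0003 -0.0102 -0.1575]
```

Request:
arm_command(
  motion="0.02 -0.05 0 0 0 0 0;0.02 -0.12 0 0 0 0 0;0.02 -0.17 0 0 0 0 0;0 -0.18 0 0 0 0 0;0 -0.18 0 0 0 0 0;0 -0.18 0 0 0 0 0;0 -0.18 0 0 0 0 0;0 -0.14 0 0 0 0 0;0 -0.07 0 0 0 0 0;0 0 0 0 0 0 0",
)

```text
time_s: 6.65
eef_pos: [0.428, -0.1281, 0.1298]
eef_rot: [-0.013, 0.05, 0.999, 0.002]
wrist_force: [-0.6, -0.1, -4.2]
opening: 0.155
```

Run:
```python
from bench import *
from h import *
o=get_obs(); rem(o,[0.438,-0.152,0.14],183.3)
```

```text
t 6.65 pos [ 0.428  -0.1281  0.1298] yawx 174.23 tilt [-1.53  0.32] F [-0.63 -0.13 -4.25] T [ 0.018 -0.059 -0.006] op 0.155 q6 -2.02 
 rem units [-0.0602 -0.1135 -0.0528] [ 0.0047 -0.0256 -0.1512]
```

Request:
arm_command(
  motion="-0.03 -0.05 -0.02 0.005 -0.025 -0.05 0;-0.02 -0.04 -0.02 0 0 -0.05 0;0 0 0 0 0 -0.04 0;0 0 0 0 0 0 0;0 0 0 0 0 0 0",
)

```text
time_s: 7.07
eef_pos: [0.43, -0.1452, 0.1302]
eef_rot: [-0.006, -0.023, 1.0, 0.003]
wrist_force: [-0.1, -0.8, -4.7]
opening: 0.153
```

Run:
```python
from bench import *
from h import *
o=get_obs(); rem(o,[0.438,-0.152,0.14],183.3)
p,Rm=toolpose(o)
c=camera("wrist"); cv2.imwrite("pics/w4.png",c["img"][:,:,::-1])
t=camera("top")
a=cv2.resize(t["img"][160:285,255:425],None,fx=4.5,fy=4.5,interpolation=cv2.INTER_CUBIC)
cv2.imwrite("pics/topz2.png",a[:,:,::-1])
```

```text
t 7.07 pos [ 0.43   -0.1452  0.1302] yawx -177.31 tilt [-0.69  0.37] F [-0.09 -0.83 -4.68] T [0.038 0.075 0.021] op 0.153 q6 -2.2 
 rem units [-0.038  -0.0353 -0.0497] [ 0.0067 -0.0112 -0.0103]
```

View pics/w4.png

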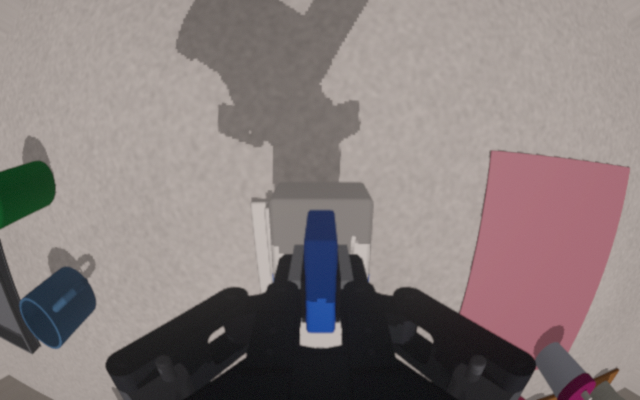

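View pics/topz2.png

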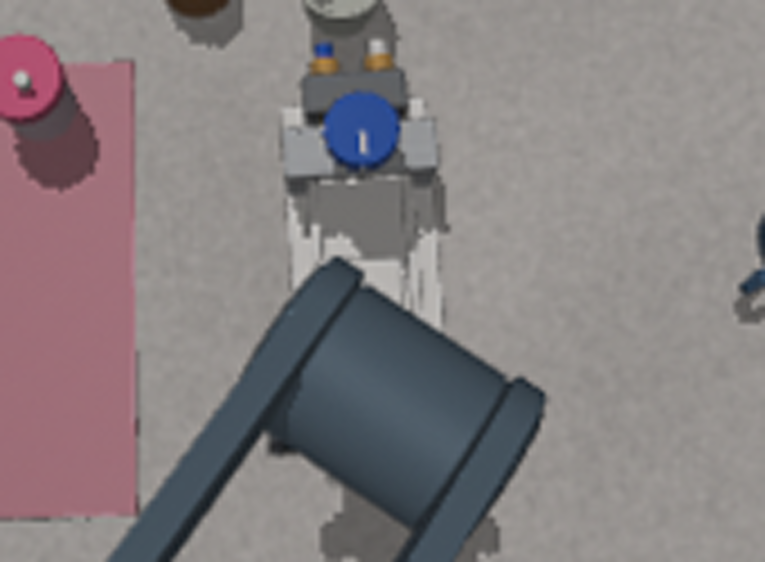

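```bash
cat > ov.py <<'E'
from bench import *
from h import *
import sys
x0,y0,yaw=float(sys.argv[1]),float(sys.argv[2]),np.radians(float(sys.argv[3])) # dock_home
D=np.array([np.cos(yaw),np.sin(yaw),0]);N=np.array([-np.sin(yaw),np.cos(yaw),0]);O=np.array([x0,y0,0])+0.03*D
w=lambda x,y,z:O+D*x/1000+N*y/1000+np.array([0,0,z/1000])
L=[]
for s in (1,-1):
    L+=[[(-140,s*31,26),(90,s*31,26)],[(-140,s*54,100*0+26),(37,s*54,26)],[(-140,s*31,8),(-140,s*31,26)],
        [(37,s*54,100),(73,s*54,100)],[(37,s*54,100),(37,s*54,0)]]
L+=[[(37,-54,100),(37,54,100)],[(73,-54,100),(73,54,100)],[(-140,-54,26),(-140,54,26)]]
k=[(55+25*np.cos(a),25*np.sin(a),165) for a in np.linspace(0,6.2832,25)]
L+=[[k[i],k[i+1]] for i in range(24)]
for n,(u0,v0,u1,v1) in {"top":(295,160,375,270),"scene":(265,175,355,255)}.items():
    c=camera(n); im=cv2.imread(f"pics/{n}0.png"); f=6
    a=cv2.resize(im[v0:v1,u0:u1],None,fx=f,fy=f,interpolation=cv2.INTER_CUBIC)
    for p,q in L:
        A=[tuple(int(round(t)) for t in ((np.array(proj(w(*r),c))-[u0,v0]+.5)*f)) for r in (p,q)]
        cv2.line(a,A[0],A[1],(0,0,255),1,cv2.LINE_AA)
    cv2.imwrite(f"pics/ov_{n}_{sys.argv[4]}.png",a[:600,:800])
E
python3 ov.py 0.5432 -0.1463 3.45 1
```

```text
(no output)
```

View pics/ov_top_1.png

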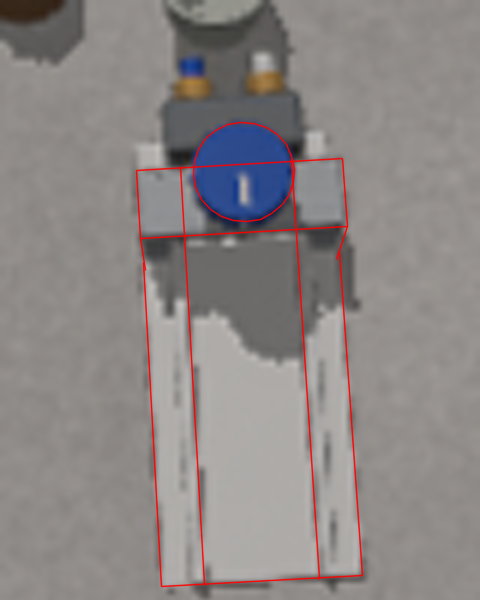

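View pics/ov_scene_1.png

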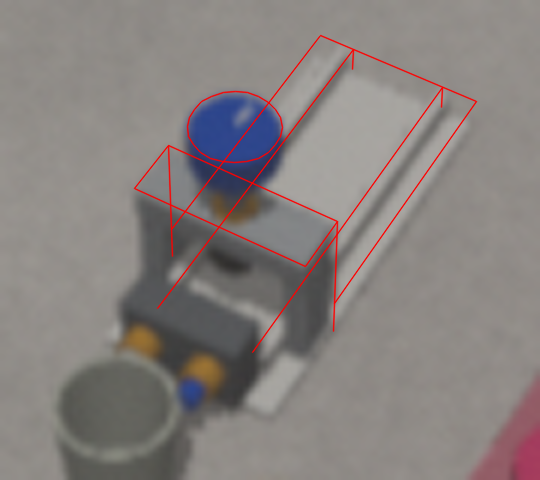

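```bash
sed -i 's/\[(-140,s\*54,100\*0+26),(37,s\*54,26)\]/[(-140,s*54,8),(37,s*54,8)]/; s/\[(-140,-54,26),(-140,54,26)\]/[(-140,-54,8),(-140,54,8)]/' ov.py; python3 ov.py 0.5432 -0.1463 3.45 2
```

```text
(no output)
```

View pics/ov_top_2.png

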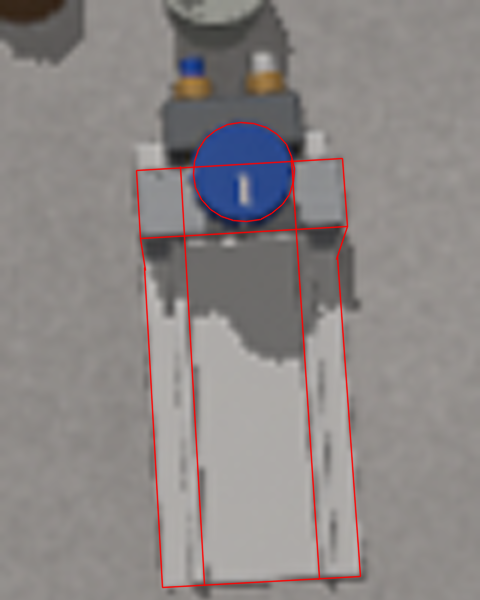

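View pics/ov_scene_2.png

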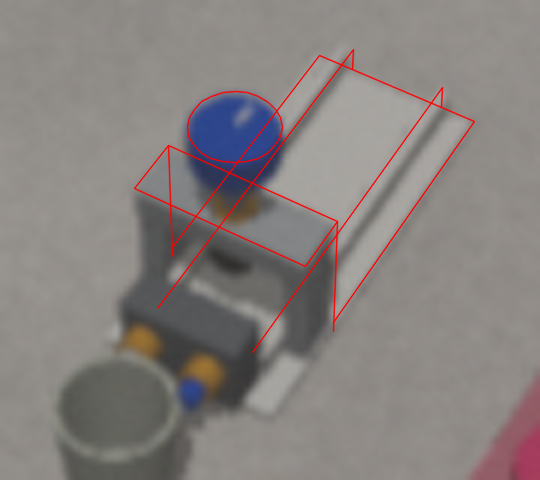

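Request:
arm_command(
  motion="-0.037 -0.038 0.02 0.007 -0.011 -0.008 0;0 0 0 0 0 0 0;0 0 0 0 0 0 0",
)

```text
time_s: 7.62
eef_pos: [0.4398, -0.1533, 0.1269]
eef_rot: [0.002, -0.029, 1.0, -0.001]
wrist_force: [-0.1, -0.8, -4.6]
opening: 0.151
```

```bash
cat > wov.py <<'E'
from bench import *
from h import *
import sys
x0,y0,yaw=0.5432,-0.1463,np.radians(3.45)
D=np.array([np.cos(yaw),np.sin(yaw),0]);N=np.array([-np.sin(yaw),np.cos(yaw),0]);O=np.array([x0,y0,0])+0.03*D
w=lambda x,y,z:O+D*x/1000+N*y/1000+np.array([0,0,z/1000])
o=get_obs(); p,Rm=toolpose(o)
rem(o,[float(v) for v in sys.argv[2:5]],183.45)
r=(p-O); print("TCP in dock",(r@D*1000).round(1),(r@N*1000).round(1))
c=camera("wrist"); im=c["img"][:,:,::-1].copy()
f=4; u0,v0,u1,v1=220,150,420,300
a=cv2.resize(im[v0:v1,u0:u1],None,fx=f,fy=f,interpolation=cv2.INTER_CUBIC)
for s in (1,-1):
  for y,z in ((31,26),(54,8)):
    pts=[((np.array(wproj(w(x,s*y,z),c,p,Rm))-[u0,v0]+.5)*f).round().astype(int) for x in np.linspace(-140,30,20)]
    cv2.polylines(a,[np.array(pts)],False,(0,0,255),1,cv2.LINE_AA)
cv2.imwrite(f"pics/{sys.argv[1]}.png",a)
E
python3 wov.py w5 0.4384 -0.1526 0.12
```

```text
t 7.62 pos [ 0.4398 -0.1533  0.1269] yawx -176.7 tilt [ 0.2  -0.16] F [-0.11 -0.77 -4.62] T [ 0.023  0.043 -0.014] op 0.151 q6 -2.22 
 rem units [0.0068 0.0041 0.0347] [-0.0028  0.0033 -0.0024]
TCP in dock -133.7 -0.8
```

View pics/w5.png

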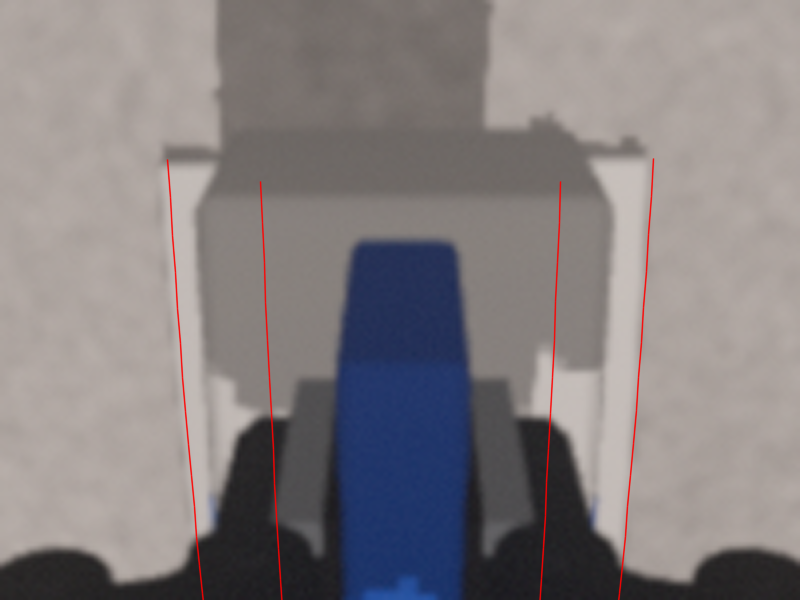

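```bash
sed -i 's/-0.1463/-0.1473/' wov.py
```

Request:
arm_command(
  motion="0.007 0 0.06 0 0.003 0 0;0.005 0 0.1 0 0 0 0;0.005 0 0.1 0 0 0 0;0 0 0.03 0 0 0 0;0 0 0 0 0 0 0;0 0 0 0 0 0 0",
)

```text
time_s: 8.17
eef_pos: [0.4384, -0.1547, 0.0716]
eef_rot: [0.001, -0.029, 1.0, -0.002]
wrist_force: [0.6, 0.6, -4.0]
opening: 0.156
```

```bash
python3 wov.py w6 0.4384 -0.1536 0.062
```

```text
t 8.17 pos [ 0.4384 -0.1547  0.0716] yawx -176.68 tilt [ 0.16 -0.26] F [ 0.62  0.63 -4.02] T [ 0.062 -0.004  0.111] op 0.156 q6 -2.22 
 rem units [0.     0.0055 0.0482] [-0.0044  0.0024 -0.0021]
TCP in dock -135.0 -1.0
```

View pics/w6.png

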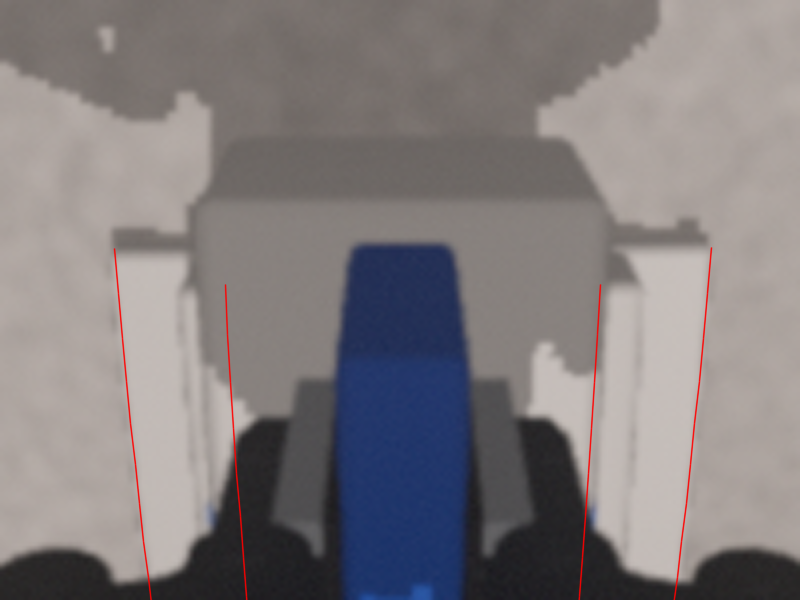

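Request:
arm_command(
  motion="0 0.006 0.025 -0.004 0.002 -0.002 0;0 0 0.015 0 0 0 0;0 0 0 0 0 0 0;0 0 0 0 0 0 0",
)

```text
time_s: 8.55
eef_pos: [0.4391, -0.1541, 0.0633]
eef_rot: [0.001, -0.03, 1.0, -0.001]
wrist_force: [-0.1, -0.3, -3.8]
opening: 0.157
```

```bash
python3 wov.py w7 0.4384 -0.1536 0.058
```

```text
t 8.55 pos [ 0.4391 -0.1541  0.0633] yawx -176.56 tilt [ 0.11 -0.09] F [-0.06 -0.26 -3.75] T [ 0.019  0.009 -0.004] op 0.157 q6 -2.22 
 rem units [0.0034 0.0029 0.0266] [-0.0016  0.0018 -0.0002]
TCP in dock -134.3 -0.5
```

View pics/w7.png

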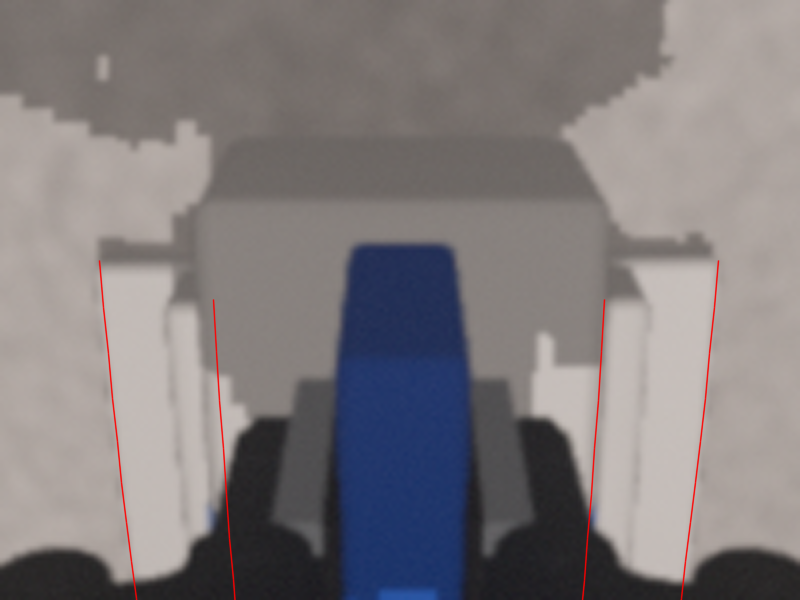

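Request:
arm_command(
  motion="0 0.003 0.016 0 0 0 0;0 0 0.006 0 0 0 0;0 0 0 0 0 0 0",
)

```text
time_s: 8.85
eef_pos: [0.4393, -0.1538, 0.0588]
eef_rot: [0.001, -0.03, 1.0, -0.001]
wrist_force: [1.3, 0.3, -3.8]
opening: 0.151
```

```bash
python3 wov.py w8 0.4384 -0.1536 0.058
```

```text
t 8.85 pos [ 0.4393 -0.1538  0.0588] yawx -176.58 tilt [ 0.15 -0.12] F [ 1.31  0.31 -3.81] T [-0.035  0.098 -0.039] op 0.151 q6 -2.22 
 rem units [0.0046 0.0013 0.0039] [-0.0022  0.0023 -0.0005]
TCP in dock -134.1 -0.2
```

Request:
arm_command(
  motion="-0.03 0 0 0 0 0 0;-0.05 0 0 0 0 0 0;-0.05 0 0 0 0 0 0;-0.03 0 0 0 0 0 0;0 0 0 0 0 0 0",
)

```text
time_s: 9.32
eef_pos: [0.4754, -0.152, 0.0593]
eef_rot: [0.002, -0.03, 1.0, -0.001]
wrist_force: [-0.4, 0.7, -4.2]
opening: 0.151
```

```bash
python3 wov.py w9 0.5432 -0.1473 0.058
```

```text
t 9.32 pos [ 0.4754 -0.152   0.0593] yawx -176.62 tilt [ 0.24 -0.15] F [-0.44  0.67 -4.21] T [0.013 0.035 0.023] op 0.151 q6 -2.18 
 rem units [-0.3398  0.0034  0.0079] [-0.0027  0.0038 -0.0011]
TCP in dock -98.0 -0.6
```

View pics/w9.png

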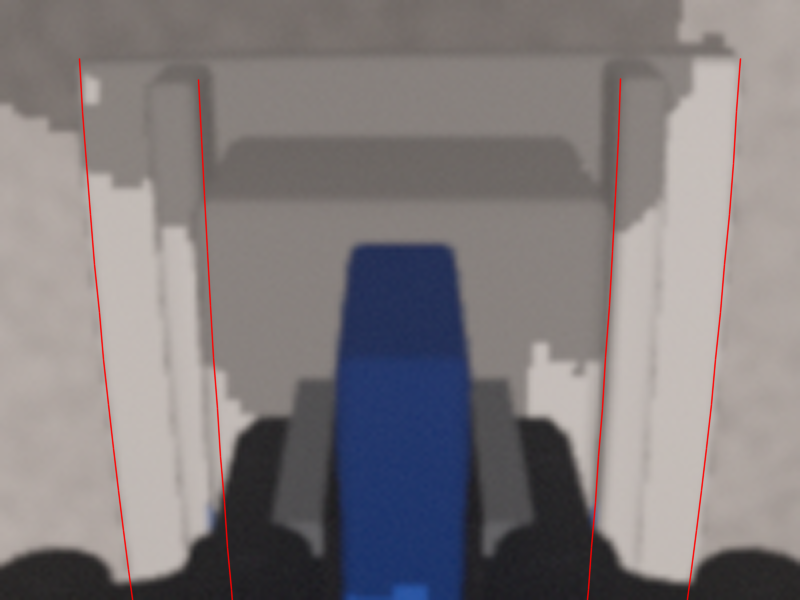

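Request:
arm_command(
  motion="-0.03 0.005 0 0 0 0 0;-0.05 0 0 0 0 0 0;-0.05 0 0 0 0 0 0;-0.05 0 0 0 0 0 0;-0.03 0 0 0 0 0 0;0 0 0 0 0 0 0",
)

```text
time_s: 9.87
eef_pos: [0.5211, -0.1476, 0.0589]
eef_rot: [0.002, -0.03, 1.0, -0.001]
wrist_force: [0.4, -0.9, -4.3]
opening: 0.152
```

```bash
python3 wov.py w10 0.5432 -0.1473 0.058
```

```text
t 9.87 pos [ 0.5211 -0.1476  0.0589] yawx -176.61 tilt [ 0.19 -0.12] F [ 0.36 -0.86 -4.29] T [-0.013  0.095 -0.057] op 0.152 q6 -2.12 
 rem units [-0.1104 -0.0052  0.0048] [-0.0021  0.003  -0.001 ]
TCP in dock -52.1 1.1
```

Request:
arm_command(
  motion="-0.03 -0.005 0.002 0 0 0 0;-0.03 0 0 0 0 0 0;-0.01 0 0 0 0 0 0;0 0 0 0 0 0 0",
)

```text
time_s: 10.25
eef_pos: [0.5342, -0.1474, 0.0582]
eef_rot: [-0.0, -0.03, 1.0, -0.001]
wrist_force: [0.1, 1.0, -2.7]
opening: 0.153
```

```bash
python3 wov.py w11 0.5432 -0.1473 0.058
```

```text
t 10.25 pos [ 0.5342 -0.1474  0.0582] yawx -176.59 tilt [-0.04 -0.06] F [ 0.13  1.   -2.69] T [-0.002  0.19   0.033] op 0.153 q6 -2.11 
 rem units [-0.0448 -0.0021  0.0009] [-0.001  -0.0008 -0.0007]
TCP in dock -39.0 0.4
```

Nine mm left. From here I go in small steps and watch Fx.

Request:
arm_command(
  motion="-0.012 -0.002 0 0 0 0 0;-0.012 0 0 0 0 0 0;0 0 0 0 0 0 0",
)

```text
time_s: 10.55
eef_pos: [0.5389, -0.1475, 0.0582]
eef_rot: [-0.001, -0.03, 1.0, -0.0]
wrist_force: [0.7, 0.0, -2.9]
opening: 0.152
```

Request:
arm_command(
  motion="-0.008 0 0 0 0 0 0;0 0 0 0 0 0 0",
)

```text
time_s: 10.72
eef_pos: [0.5407, -0.1474, 0.0582]
eef_rot: [-0.0, -0.03, 1.0, -0.0]
wrist_force: [0.8, 0.1, -3.2]
opening: 0.15
```

```bash
python3 wov.py w12 0.5432 -0.1473 0.058
```

```text
t 10.72 pos [ 0.5407 -0.1474  0.0582] yawx -176.61 tilt [-0.05 -0.05] F [ 0.81  0.05 -3.24] T [ 0.092 -0.008  0.008] op 0.15 q6 -2.11 
 rem units [-0.0128 -0.      0.0009] [-0.0008 -0.001  -0.0011]
TCP in dock -32.5 0.0
```

Request:
arm_command(
  motion="-0.006 0 0 0 0 0 0;0 0 0 0 0 0 0",
)

```text
time_s: 10.93
eef_pos: [0.5419, -0.1474, 0.0582]
eef_rot: [-0.0, -0.03, 1.0, -0.0]
wrist_force: [0.5, 0.2, -3.5]
opening: 0.152
```

Request:
arm_command(
  motion="-0.005 0 0 0 0 0 0;0 0 0 0 0 0 0",
)

```text
time_s: 11.1
eef_pos: [0.5428, -0.1473, 0.0581]
eef_rot: [-0.001, -0.03, 1.0, -0.0]
wrist_force: [0.5, -0.9, -3.2]
opening: 0.148
```

Request:
arm_command(
  motion="-0.005 0 0 0 0 0 0;0 0 0 0 0 0 0",
)

```text
time_s: 11.27
eef_pos: [0.5432, -0.1473, 0.0581]
eef_rot: [-0.001, -0.03, 1.0, -0.0]
wrist_force: [-0.4, 0.2, -1.6]
opening: 0.153
```

Request:
arm_command(
  motion="-0.005 0 0 0 0 0 0;0 0 0 0 0 0 0",
)

```text
time_s: 11.43
eef_pos: [0.5433, -0.1473, 0.058]
eef_rot: [-0.002, -0.03, 1.0, -0.0]
wrist_force: [0.0, -0.8, -2.4]
opening: 0.151
```

Request:
arm_command(
  motion="-0.005 0 0 0 0 0 0;0 0 0 0 0 0 0",
)

```text
time_s: 11.6
eef_pos: [0.5434, -0.1473, 0.058]
eef_rot: [-0.004, -0.03, 1.0, -0.0]
wrist_force: [-1.1, 0.6, -1.7]
opening: 0.152
```

Request:
arm_command(
  motion="-0.012 0 0 0 0 0 0;0 0 0 0 0 0 0",
)

```text
time_s: 11.77
eef_pos: [0.5436, -0.1474, 0.0578]
eef_rot: [-0.006, -0.03, 1.0, -0.0]
wrist_force: [1.7, 1.1, -2.3]
opening: 0.154
```

```bash
python3 wov.py w13 0.5432 -0.1473 0.058
```

```text
t 11.77 pos [ 0.5436 -0.1474  0.0578] yawx -176.56 tilt [-0.72 -0.03] F [ 1.71  1.08 -2.31] T [ 0.17  -0.062 -0.096] op 0.154 q6 -2.1 
 rem units [ 0.002   0.0005 -0.0009] [ 0.0003 -0.012  -0.0001]
TCP in dock -29.6 -0.1
```

Request:
arm_command(
  motion="-0.012 0 0 0 -0.008 0 0",
)

```text
time_s: 11.9
eef_pos: [0.544, -0.1475, 0.0577]
eef_rot: [-0.004, -0.03, 1.0, 0.0]
wrist_force: [-21.0, -4.1, 13.9]
opening: 0.153
```

```bash
python3 wov.py w14 0.5432 -0.1473 0.058
python3 - <<'E'
from bench import *
import cv2
c=camera("scene"); a=cv2.resize(c["img"][150:290,240:400],None,fx=5,fy=4.2857,interpolation=cv2.INTER_CUBIC); a=cv2.resize(c["img"][170:280,250:400],None,fx=5,fy=5,interpolation=cv2.INTER_CUBIC);cv2.imwrite("pics/s14.png",a[:,:,::-1])
E
```

```text
t 11.9 pos [ 0.544  -0.1475  0.0577] yawx -176.51 tilt [-0.51 -0.  ] F [-21.01  -4.1   13.93] T [-0.448  3.69  -0.011] op 0.153 q6 -2.1 
 rem units [ 0.0042  0.001  -0.0013] [ 0.0005 -0.0085  0.0006]
TCP in dock -29.2 -0.2
```

View pics/s14.png

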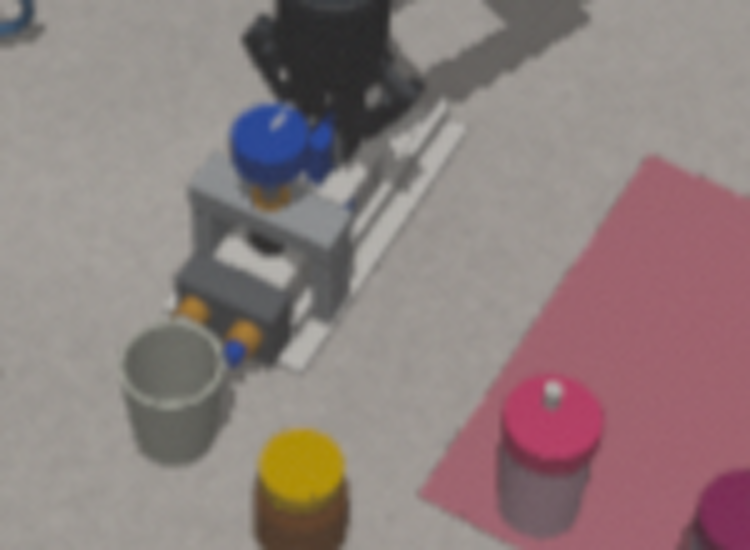

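View pics/w14.png

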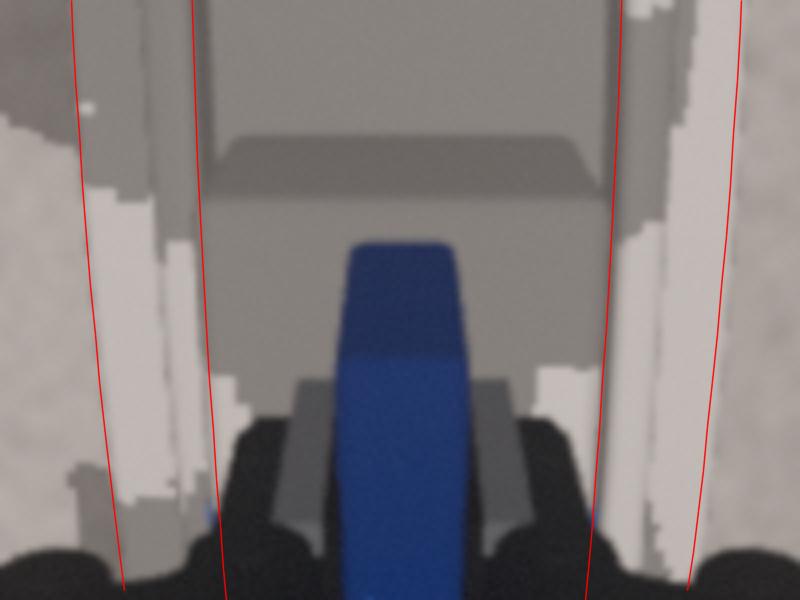

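Request:
arm_command(
  motion="0 0 0 0 -0.006 0 0;0 0 0 0 0 0 0;0 0 0 0 0 0 0",
)

```text
time_s: 12.25
eef_pos: [0.5436, -0.1474, 0.0579]
eef_rot: [-0.001, -0.03, 1.0, 0.0]
wrist_force: [-3.9, -0.7, -1.8]
opening: 0.153
```

```bash
python3 wov.py w15 0.5432 -0.1473 0.058
```

```text
t 12.25 pos [ 0.5436 -0.1474  0.0579] yawx -176.54 tilt [-0.16  0.04] F [-3.87 -0.66 -1.81] T [-0.024  0.864  0.004] op 0.153 q6 -2.11 
 rem units [ 0.0018  0.0008 -0.0004] [ 0.0009 -0.0027  0.0001]
TCP in dock -29.6 -0.2
```

Home and calm, with 4 N of light contact. Now I release.

Request:
arm_command(
  motion="0 0 0 0 0 0 0.3;0 0 0 0 0 0 0.5;0 0 0 0 0 0 0.7;0 0 0 0 0 0 0.7;0 0 0 0 0 0 0.7;0 0 0 0 0 0 0.7",
)

```text
time_s: 12.8
eef_pos: [0.5489, -0.1486, 0.0604]
eef_rot: [0.004, -0.03, 1.0, -0.001]
wrist_force: [0.3, 0.6, 0.4]
opening: 0.696
```

```bash
python3 wov.py w16 0.5432 -0.1473 0.058
```

```text
t 12.8 pos [ 0.5489 -0.1486  0.0604] yawx -176.55 tilt [ 0.48 -0.15] F [0.29 0.63 0.38] T [ 0.027 -0.028 -0.011] op 0.696 q6 -2.11 
 rem units [0.0282 0.0081 0.0119] [-0.0029  0.0078 -0.0001]
TCP in dock -24.4 -1.6
```

View pics/w16.png

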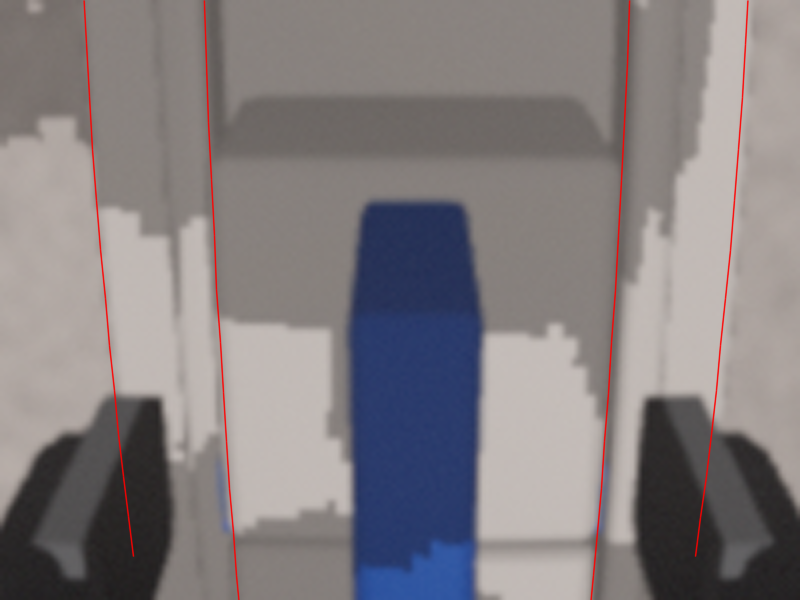

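Request:
arm_command(
  motion="0.05 0.008 -0.05 0 0 0 0.8;0 0 -0.15 0 0 0 1;0 0 -0.2 0 0 0 1;0 0 -0.2 0 0 0 1;0 0 -0.2 0 0 0 1;0 0 -0.08 0 0 0 1;0 0 0 0 0 0 1;0 0 0 0 0 0 1",
)

```text
time_s: 13.52
eef_pos: [0.5354, -0.1462, 0.2422]
eef_rot: [0.002, -0.03, 1.0, -0.0]
wrist_force: [-0.8, 0.6, -0.3]
opening: 1.005
```

```bash
python3 wov.py w17 0.628 -0.1422 0.22;python3 - <<'E'
from bench import *
import cv2
c=camera("wrist");cv2.imwrite("pics/w17b.png",c["img"][:,:,::-1])
E
```

```text
t 13.52 pos [ 0.5354 -0.1462  0.2422] yawx -176.57 tilt [ 0.28 -0.01] F [-0.75  0.64 -0.29] T [-0.012 -0.019 -0.038] op 1.005 q6 -2.11 
 rem units [-0.4628 -0.0078  0.1132] [-0.0005  0.0046 -0.0003]
TCP in dock -37.7 1.6
```

View pics/w17b.png

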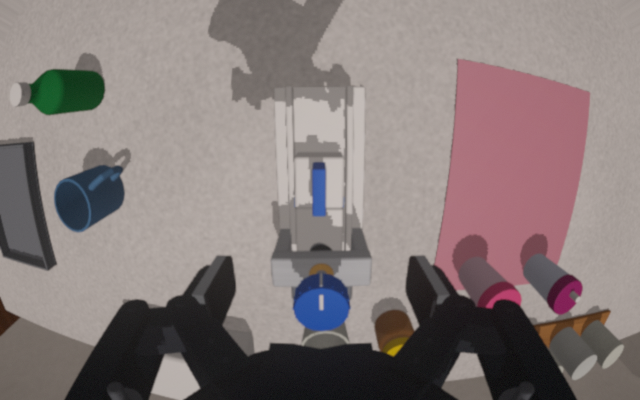

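Run:
```python
from bench import *
from h import *
from scipy.optimize import least_squares
o=get_obs(); p,Rm=toolpose(o); c=camera("wrist"); im=c["img"]
a=cv2.resize(im[225:365,240:400],None,fx=4.2,fy=4.2,interpolation=cv2.INTER_CUBIC);
O=np.array([0.628,-0.1422]);
def ring(O,z):
    return [wproj([O[0]+.025*np.cos(t),O[1]+.025*np.sin(t),z],c,p,Rm) for t in np.linspace(0,2*np.pi,40)]
for z in (.165,.139):
    pts=(np.array(ring(O,z))-[240,225]+.5)*4.2
    cv2.polylines(a,[pts.round().astype(int)],True,(255,0,0),1,cv2.LINE_AA)
cv2.imwrite("pics/kn.png",a[:,:,::-1])
g=[w_at_z(u,v,.088,c,p,Rm).round(4) for u,v in [(313,164),(324,164),(326,215),(313,215)]]; print(g,np.mean(g,0))
```

```text
[array([ 0.5127, -0.1545,  0.088 ]), array([ 0.5121, -0.1439,  0.088 ]), array([ 0.5645, -0.1385,  0.088 ]), array([ 0.5653, -0.1518,  0.088 ])] [ 0.53865  -0.147175  0.088   ]
```

View pics/kn.png

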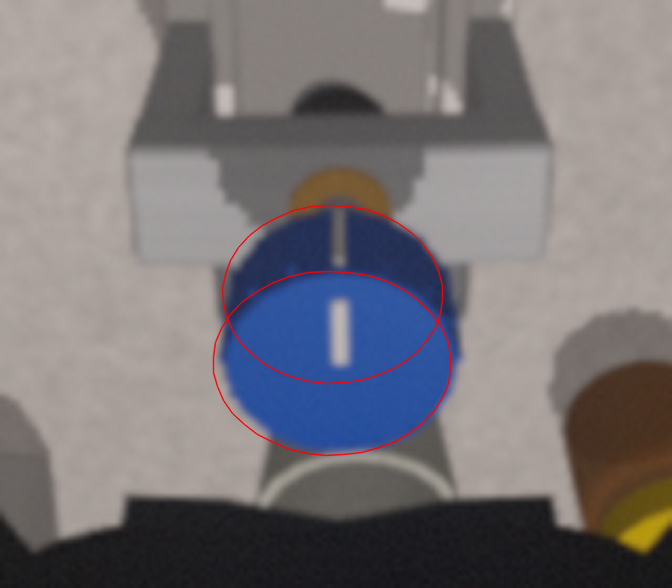

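Request:
arm_command(
  motion="-0.06 0 0 0 0.004 0 1;-0.12 -0.005 0 0 0 0 1;-0.14 -0.005 0 0 0 0 1;-0.1 0 0.05 0 0 0 1;-0.04 0 0 0 0 0 1;0 0 0 0 0 0 1;0 0 0 0 0 0 1",
)

```text
time_s: 14.25
eef_pos: [0.6218, -0.1392, 0.2118]
eef_rot: [-0.014, -0.029, 0.999, 0.007]
wrist_force: [-0.1, -0.9, 0.1]
opening: 0.999
```

```bash
cat > kn.py <<'E'
from bench import *
from h import *
import sys
o=get_obs(); p,Rm=toolpose(o); c=camera("wrist"); im=c["img"]
O=np.array([float(sys.argv[2]),float(sys.argv[3])]); zt=float(sys.argv[4])
rem(o,[O[0],O[1],zt-.032],183.45)
f=3;u0,v0,u1,v1=200,130,440,310
a=cv2.resize(im[v0:v1,u0:u1],None,fx=f,fy=f,interpolation=cv2.INTER_CUBIC)
for z in (zt,zt-.026):
    pts=(np.array([wproj([O[0]+.025*np.cos(t),O[1]+.025*np.sin(t),z],c,p,Rm) for t in np.linspace(0,2*np.pi,40)])-[u0,v0]+.5)*f
    cv2.polylines(a,[pts.round().astype(int)],True,(255,0,0),1,cv2.LINE_AA)
cv2.imwrite(f"pics/{sys.argv[1]}.png",a[:,:,::-1])
E
python3 kn.py k1 0.6275 -0.141 0.165
```

```text
t 14.25 pos [ 0.6218 -0.1392  0.2118] yawx -176.63 tilt [-1.63  0.7 ] F [-0.07 -0.91  0.09] T [ 0.017 -0.    -0.005] op 0.999 q6 -2.04 
 rem units [-0.0386 -0.0163  0.3928] [ 0.0133 -0.0264 -0.0014]
```

View pics/k1.png

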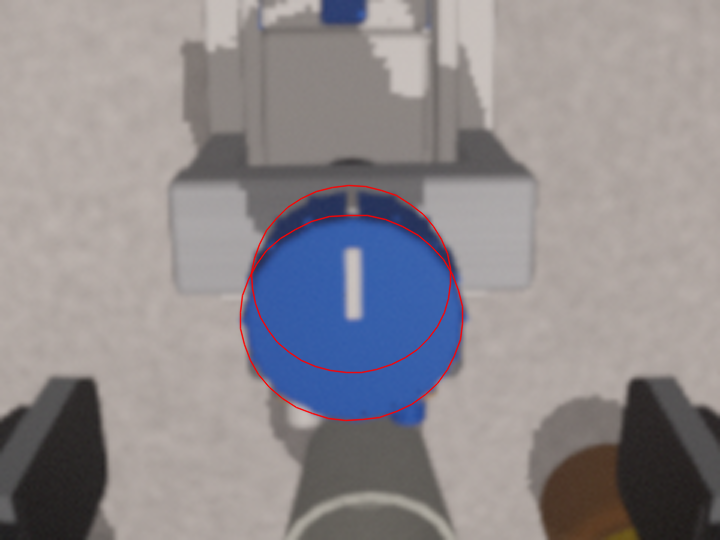

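Request:
arm_command(
  motion="-0.038 -0.015 0.05 0.013 -0.026 0 1;0 0 0.08 0 0 0 1;0 0 0.06 0 0 0 1;0 0 0 0 0 0 1;0 0 0 0 0 0 1",
)

```text
time_s: 14.72
eef_pos: [0.6256, -0.1423, 0.1735]
eef_rot: [-0.0, -0.029, 1.0, -0.0]
wrist_force: [-0.9, -0.2, 0.4]
opening: 1.001
```

```bash
python3 kn.py k2 0.6275 -0.1405 0.165
```

```text
t 14.72 pos [ 0.6256 -0.1423  0.1735] yawx -176.73 tilt [-0.02 -0.03] F [-0.91 -0.21  0.35] T [0.001 0.012 0.029] op 1.001 q6 -2.04 
 rem units [-0.0099  0.0084  0.2025] [-0.0004 -0.0004 -0.003 ]
```

Request:
arm_command(
  motion="-0.01 0.008 0.05 0 0 0 1;0 0 0.08 0 0 0 1;0 0 0.05 0 0 0 1;0 0 0 0 0 0 1;0 0 0 0 0 0 1",
)

```text
time_s: 15.18
eef_pos: [0.6293, -0.1412, 0.1388]
eef_rot: [0.002, -0.028, 1.0, -0.001]
wrist_force: [0.7, -0.1, 0.4]
opening: 0.998
```

```bash
python3 kn.py k3 0.6275 -0.1405 0.165
```

```text
t 15.18 pos [ 0.6293 -0.1412  0.1388] yawx -176.75 tilt [ 0.26 -0.15] F [ 0.75 -0.14  0.35] T [-0.059 -0.005  0.032] op 0.998 q6 -2.03 
 rem units [0.0088 0.004  0.0289] [-0.0027  0.0042 -0.0034]
```

View pics/k3.png

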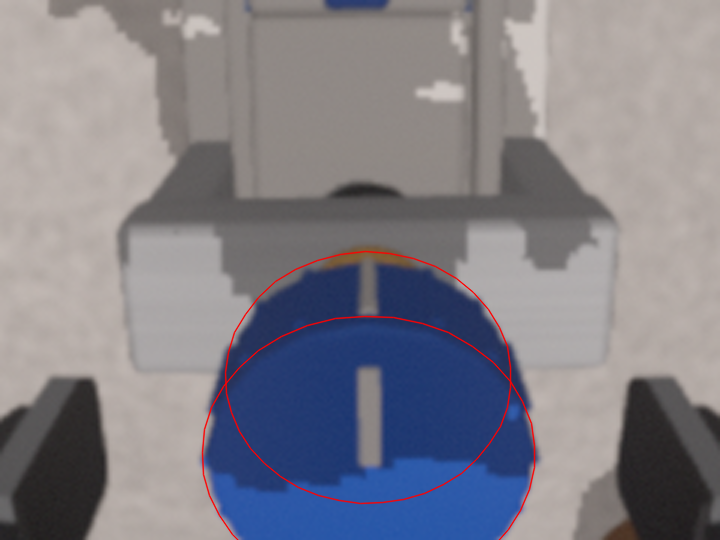

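Request:
arm_command(
  motion="0.006 0.006 0.03 -0.002 0.003 0 1;0 0 0.006 0 0 0 1;0 0 0 0 0 0 1",
)

```text
time_s: 15.48
eef_pos: [0.6288, -0.1402, 0.1325]
eef_rot: [0.001, -0.028, 1.0, -0.001]
wrist_force: [-0.2, 0.8, 0.6]
opening: 1.003
```

```bash
python3 kn.py k4 0.628 -0.1400 0.165
```

```text
t 15.48 pos [ 0.6288 -0.1402  0.1325] yawx -176.75 tilt [ 0.17 -0.07] F [-0.23  0.81  0.63] T [ 0.009 -0.031 -0.023] op 1.003 q6 -2.03 
 rem units [ 0.0038  0.0011 -0.0023] [-0.0014  0.0028 -0.0033]
```

View pics/k4.png

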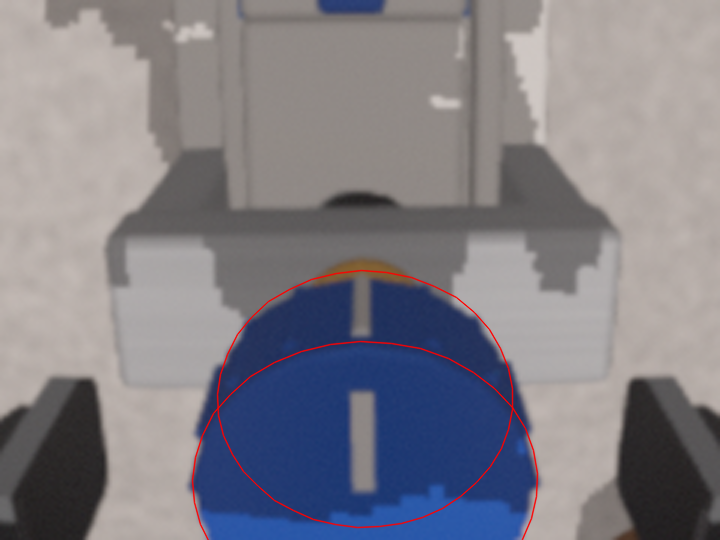

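Request:
arm_command(
  motion="0 0 0 0 0 0 0.75;0 0 0 0 0 0 0.65;0 0 0 0 0 0 0;0 0 0 0 0 0 0",
)

```text
time_s: 15.87
eef_pos: [0.6291, -0.14, 0.1336]
eef_rot: [0.002, -0.028, 1.0, -0.001]
wrist_force: [-0.8, 1.3, 1.3]
opening: 0.568
```

```bash
python3 kn.py k5 0.628 -0.1400 0.165
```

```text
t 15.87 pos [ 0.6291 -0.14    0.1336] yawx -176.74 tilt [ 0.23 -0.07] F [-0.81  1.34  1.26] T [ 0.195  0.192 -0.035] op 0.568 q6 -2.03 
 rem units [0.0057 0.0006 0.0027] [-0.0014  0.0037 -0.0032]
```

View pics/k5.png

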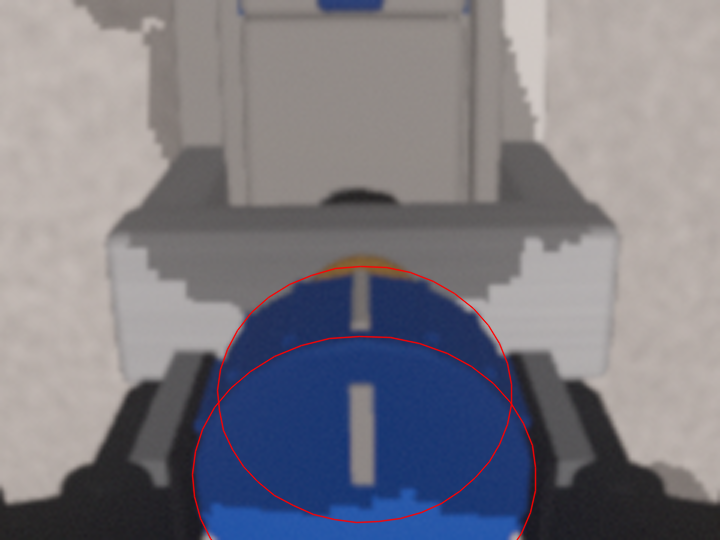

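```bash
cat > tr.py <<'E'
from bench import *
from h import *
o=get_obs(); p,Rm=toolpose(o)
y=np.degrees(np.arctan2(Rm[1,0],Rm[0,0]))%360
th=183.26-y; th=th if th>-20 else th+360
z=0.1336-0.008*np.radians(th)
d=Rm.T@(np.array([0.6290,-0.1400,z])-p)/0.2
rel=p-np.array([0.6290,-0.14,0])
s=f"t {o['time_s']:.2f} th {th:.2f} dz_mm(+up) {1000*(p[2]-z):.2f} xy_mm {1000*rel[0]:.2f} {1000*rel[1]:.2f} F {o['wrist_force'].round(2)} T {o['torque'].round(3)} effort6 {o['joint_efforts'][5]:.3f} op {o['opening']:.3f} tilt {(Rm[:,2]*57.3).round(2)[:2]} rem {d.round(4)}"
print(s); open("log.txt","a").write(s+"\n")
E
python3 tr.py
```

```text
t 15.92 th -0.00 dz_mm(+up) -0.01 xy_mm 0.11 -0.06 F [-1.11  1.06  1.  ] T [ 0.242  0.184 -0.032] effort6 -0.002 op 0.568 tilt [ 0.23 -0.08] rem [ 0.0006  0.0003 -0.    ]
```

Request:
arm_command(
  motion="0 0 0.0035 0 0 0.083 0;0 0 0.0035 0 0 0.083 0",
)

```text
time_s: 16.08
eef_pos: [0.6291, -0.14, 0.1325]
eef_rot: [0.002, 0.06, 0.998, -0.001]
wrist_force: [-0.5, 0.2, -1.0]
opening: 0.571
```

```bash
python3 tr.py
```

```text
t 16.08 th 10.10 dz_mm(+up) 0.35 xy_mm 0.09 -0.01 F [-0.52  0.17 -0.95] T [-0.02   0.064  0.244] effort6 -1.285 op 0.571 tilt [ 0.22 -0.1 ] rem [0.0005 0.     0.0018]
```

Request:
arm_command(
  motion="0 0 0.005 0 0 0.083 0;0 0 0.004 0 0 0.083 0",
)

```text
time_s: 16.25
eef_pos: [0.6291, -0.14, 0.1309]
eef_rot: [0.002, 0.15, 0.989, -0.001]
wrist_force: [-0.9, 0.2, 0.4]
opening: 0.569
```

```bash
python3 tr.py
```

```text
t 16.25 th 20.48 dz_mm(+up) 0.17 xy_mm 0.07 -0.01 F [-0.87  0.17  0.44] T [0.021 0.069 0.244] effort6 -1.202 op 0.569 tilt [ 0.22 -0.13] rem [ 0.0003 -0.      0.0008]
```

Request:
arm_command(
  motion="0 0 0.004 0 0 0.083 0;0 0 0.004 0 0 0.083 0",
)

```text
time_s: 16.42
eef_pos: [0.6291, -0.14, 0.1294]
eef_rot: [0.002, 0.239, 0.971, -0.001]
wrist_force: [-0.2, -0.3, 1.2]
opening: 0.567
```

```bash
python3 tr.py
```

```text
t 16.42 th 30.88 dz_mm(+up) 0.15 xy_mm 0.06 -0.02 F [-0.24 -0.3   1.18] T [0.015 0.103 0.272] effort6 -1.192 op 0.567 tilt [ 0.21 -0.17] rem [ 0.0003 -0.0001  0.0008]
```

Request:
arm_command(
  motion="0 0 0.004 0 0 0.083 0",
)

```text
time_s: 16.5
eef_pos: [0.629, -0.14, 0.1287]
eef_rot: [0.002, 0.283, 0.959, -0.001]
wrist_force: [0.3, 0.4, 0.2]
opening: 0.566
```

```bash
python3 tr.py
```

```text
t 16.50 th 36.08 dz_mm(+up) 0.14 xy_mm 0.02 -0.03 F [0.27 0.42 0.21] T [0.043 0.104 0.272] effort6 -1.191 op 0.566 tilt [ 0.21 -0.18] rem [0.0002 0.0001 0.0007]
```

Request:
arm_command(
  motion="0 0 0.004 0 0 0.083 0",
)

```text
time_s: 16.58
eef_pos: [0.629, -0.1401, 0.128]
eef_rot: [0.002, 0.326, 0.945, -0.001]
wrist_force: [-1.1, 1.3, 0.8]
opening: 0.567
```

```bash
python3 tr.py
```

```text
t 16.58 th 41.28 dz_mm(+up) 0.19 xy_mm 0.05 -0.07 F [-1.12  1.32  0.85] T [0.057 0.122 0.272] effort6 -1.191 op 0.567 tilt [ 0.21 -0.2 ] rem [0.0004 0.0001 0.0009]
```

Request:
arm_command(
  motion="0 0 0.004 0 0 0.083 0",
)

```text
time_s: 16.67
eef_pos: [0.6291, -0.1401, 0.1273]
eef_rot: [0.002, 0.368, 0.93, -0.001]
wrist_force: [-1.0, 0.8, 0.5]
opening: 0.568
```

```bash
python3 tr.py
```

```text
t 16.67 th 46.48 dz_mm(+up) 0.20 xy_mm 0.06 -0.06 F [-0.96  0.79  0.53] T [0.064 0.105 0.235] effort6 -1.192 op 0.568 tilt [ 0.21 -0.21] rem [0.0004 0.     0.001 ]
```

Request:
arm_command(
  motion="0 0 0.004 0 0 0.083 0",
)

```text
time_s: 16.75
eef_pos: [0.629, -0.14, 0.1265]
eef_rot: [0.002, 0.41, 0.912, -0.001]
wrist_force: [0.1, 0.5, 0.8]
opening: 0.567
```

```bash
python3 tr.py
```

```text
t 16.75 th 51.68 dz_mm(+up) 0.16 xy_mm 0.02 -0.04 F [0.12 0.49 0.81] T [0.109 0.083 0.263] effort6 -1.191 op 0.567 tilt [ 0.2  -0.23] rem [0.0002 0.     0.0008]
```

Request:
arm_command(
  motion="0 0 0.004 0 0 0.083 0",
)

```text
time_s: 16.83
eef_pos: [0.629, -0.1401, 0.1258]
eef_rot: [0.002, 0.451, 0.893, -0.001]
wrist_force: [-0.8, -0.5, 1.1]
opening: 0.565
```

```bash
python3 tr.py
```

```text
t 16.83 th 56.88 dz_mm(+up) 0.16 xy_mm -0.02 -0.06 F [-0.81 -0.52  1.06] T [0.03  0.176 0.256] effort6 -1.192 op 0.565 tilt [ 0.19 -0.24] rem [0.0002 0.0002 0.0008]
```

Request:
arm_command(
  motion="0 0 0.004 0 0 0.083 0",
)

```text
time_s: 16.92
eef_pos: [0.629, -0.14, 0.1251]
eef_rot: [0.003, 0.491, 0.871, -0.001]
wrist_force: [0.4, 0.1, 0.1]
opening: 0.569
```

```bash
python3 tr.py
```

```text
t 16.92 th 62.08 dz_mm(+up) 0.17 xy_mm -0.01 -0.04 F [0.42 0.07 0.11] T [0.073 0.16  0.201] effort6 -1.192 op 0.569 tilt [ 0.19 -0.26] rem [0.0001 0.0001 0.0008]
```

Request:
arm_command(
  motion="0 0 0.004 0 0 0.083 0",
)

```text
time_s: 17.0
eef_pos: [0.629, -0.14, 0.1244]
eef_rot: [0.003, 0.53, 0.848, -0.001]
wrist_force: [-0.5, 0.8, 0.9]
opening: 0.567
```

```bash
python3 tr.py
```

```text
t 17.00 th 67.28 dz_mm(+up) 0.17 xy_mm -0.02 -0.04 F [-0.49  0.76  0.87] T [0.074 0.127 0.248] effort6 -1.189 op 0.567 tilt [ 0.18 -0.27] rem [0.0001 0.0002 0.0009]
```

Request:
arm_command(
  motion="0 0 0.004 0 0 0.083 0",
)

```text
time_s: 17.08
eef_pos: [0.629, -0.14, 0.1237]
eef_rot: [0.003, 0.568, 0.823, -0.001]
wrist_force: [-0.6, 0.3, 0.2]
opening: 0.567
```

```bash
python3 tr.py
```

```text
t 17.08 th 72.48 dz_mm(+up) 0.17 xy_mm -0.02 -0.03 F [-0.64  0.27  0.2 ] T [0.054 0.182 0.287] effort6 -1.161 op 0.567 tilt [ 0.18 -0.29] rem [0.0001 0.0001 0.0009]
```

Request:
arm_command(
  motion="0 0 0.004 0 0 0.083 0",
)

```text
time_s: 17.17
eef_pos: [0.629, -0.14, 0.1229]
eef_rot: [0.003, 0.605, 0.796, -0.001]
wrist_force: [-0.4, -0.9, 0.8]
opening: 0.567
```

```bash
python3 tr.py
```

```text
t 17.17 th 77.67 dz_mm(+up) 0.18 xy_mm -0.03 -0.02 F [-0.35 -0.86  0.79] T [0.064 0.132 0.304] effort6 -1.132 op 0.567 tilt [ 0.17 -0.3 ] rem [0.0001 0.0002 0.0009]
```

Request:
arm_command(
  motion="0 0 0.004 0 0 0.083 0",
)

```text
time_s: 17.25
eef_pos: [0.629, -0.14, 0.1223]
eef_rot: [0.003, 0.64, 0.768, -0.001]
wrist_force: [0.3, -0.1, 0.9]
opening: 0.567
```

```bash
python3 tr.py
```

```text
t 17.25 th 82.86 dz_mm(+up) 0.22 xy_mm -0.03 -0.04 F [ 0.32 -0.13  0.93] T [0.058 0.23  0.335] effort6 -1.103 op 0.567 tilt [ 0.17 -0.32] rem [0.0002 0.0002 0.0011]
```

Request:
arm_command(
  motion="0 0 0.004 0 0 0.083 0",
)

```text
time_s: 17.33
eef_pos: [0.6289, -0.14, 0.1215]
eef_rot: [0.003, 0.674, 0.739, -0.001]
wrist_force: [-0.4, 0.7, 0.9]
opening: 0.571
```

```bash
python3 tr.py
```

```text
t 17.33 th 88.05 dz_mm(+up) 0.22 xy_mm -0.06 -0.01 F [-0.43  0.73  0.85] T [0.128 0.162 0.406] effort6 -1.075 op 0.571 tilt [ 0.16 -0.33] rem [0.     0.0003 0.0011]
```

Request:
arm_command(
  motion="0 0 0.004 0 0 0.075 0",
)

```text
time_s: 17.42
eef_pos: [0.6289, -0.14, 0.1209]
eef_rot: [0.003, 0.704, 0.71, -0.001]
wrist_force: [-0.8, 0.8, 1.3]
opening: 0.568
```

```bash
python3 tr.py
```

```text
t 17.42 th 92.76 dz_mm(+up) 0.21 xy_mm -0.07 -0.02 F [-0.81  0.81  1.33] T [0.134 0.167 0.352] effort6 -0.809 op 0.568 tilt [ 0.15 -0.35] rem [0.0001 0.0003 0.001 ]
```

Request:
arm_command(
  motion="0 0 0 0 0 0 0;0 0 0 0 0 0 0",
)

```text
time_s: 17.58
eef_pos: [0.629, -0.14, 0.121]
eef_rot: [0.003, 0.704, 0.71, -0.001]
wrist_force: [-0.2, -0.1, 0.1]
opening: 0.568
```

```bash
python3 tr.py
```

```text
t 17.58 th 92.76 dz_mm(+up) 0.34 xy_mm -0.04 -0.02 F [-0.15 -0.13  0.1 ] T [0.038 0.205 0.168] effort6 0.355 op 0.568 tilt [ 0.15 -0.37] rem [0.0001 0.0002 0.0017]
```

Request:
arm_command(
  motion="0 0 0 0 0 0 0.65;0 0 0 0 0 0 0.75;0 0 0 0 0 0 0.9;0 0 0 0 0 0 1;0 0 0 0 0 0 1;0 0 0 0 0 0 1",
)

```text
time_s: 18.08
eef_pos: [0.6292, -0.1405, 0.1211]
eef_rot: [0.004, 0.702, 0.712, -0.001]
wrist_force: [0.2, 0.1, -0.0]
opening: 1.001
```

```bash
python3 tr.py; python3 kn.py k6 0.629 -0.14 0.1517
```

```text
t 18.08 th 92.42 dz_mm(+up) 0.42 xy_mm 0.18 -0.50 F [ 0.21  0.06 -0.02] T [ 0.021 -0.016  0.017] effort6 -0.003 op 1.001 tilt [ 0.19 -0.4 ] rem [ 0.0025 -0.0009  0.0021]
t 18.08 pos [ 0.6292 -0.1405  0.1211] yawx 90.84 tilt [ 0.19 -0.4 ] F [ 0.21  0.06 -0.02] T [ 0.021 -0.016  0.017] op 1.001 q6 -0.41 
 rem units [ 0.0026 -0.0009  0.007 ] [-0.0029  0.0076 -1.5435]
```

View pics/k6.png

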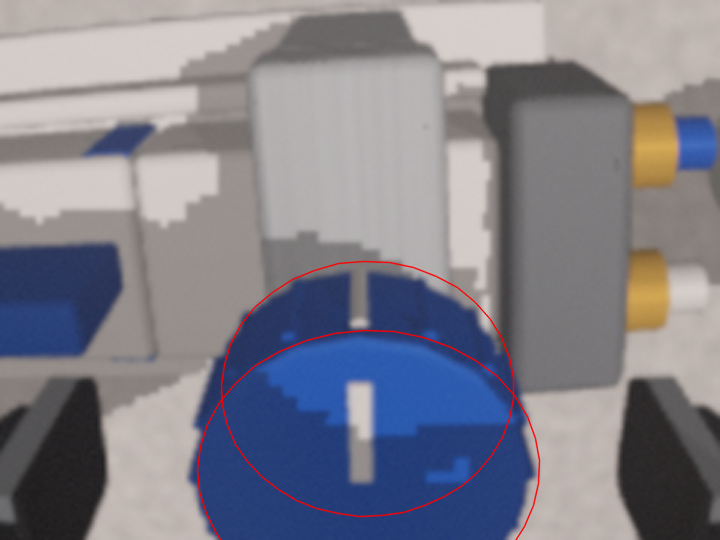

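Request:
arm_command(
  motion="0 0 -0.04 0 0 0 1;0 0 -0.1 0 0 0 1;0 0 -0.15 0 0 0 1;0 0 -0.18 0 0 0 1;0 0 -0.15 0 0 0 1;0 0 -0.05 0 0 0 1;0 0 0 0 0 0 1;0 0 0 0 0 0 1",
)

```text
time_s: 18.8
eef_pos: [0.6274, -0.139, 0.2614]
eef_rot: [0.002, 0.702, 0.712, -0.002]
wrist_force: [0.3, -0.6, 0.5]
opening: 1.002
```

```bash
python3 tr.py
python3 - <<'E'
from bench import *
import cv2
c=camera("wrist");cv2.imwrite("pics/f_w.png",c["img"][:,:,::-1])
c=camera("scene"); a=cv2.resize(c["img"][130:290,210:420],None,fx=3.7,fy=3.7,interpolation=cv2.INTER_CUBIC);cv2.imwrite("pics/f_s.png",a[:,:,::-1])
E
```

```text
t 18.80 th 92.39 dz_mm(+up) 140.73 xy_mm -1.64 0.98 F [ 0.26 -0.61  0.51] T [ 0.015 -0.018  0.003] effort6 -0.000 op 1.002 tilt [ 0.01 -0.31] rem [-0.0012  0.0081  0.7037]
```

View pics/f_w.png

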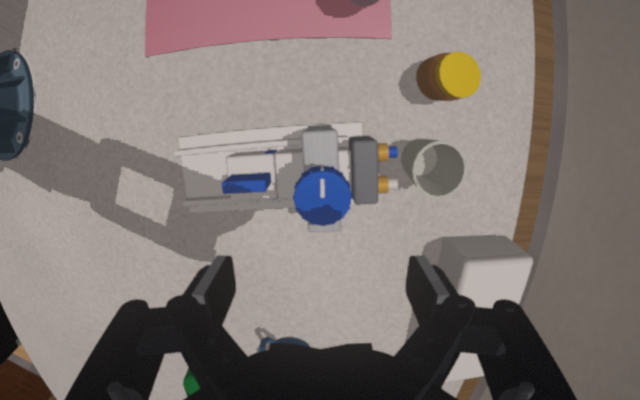

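View pics/f_s.png

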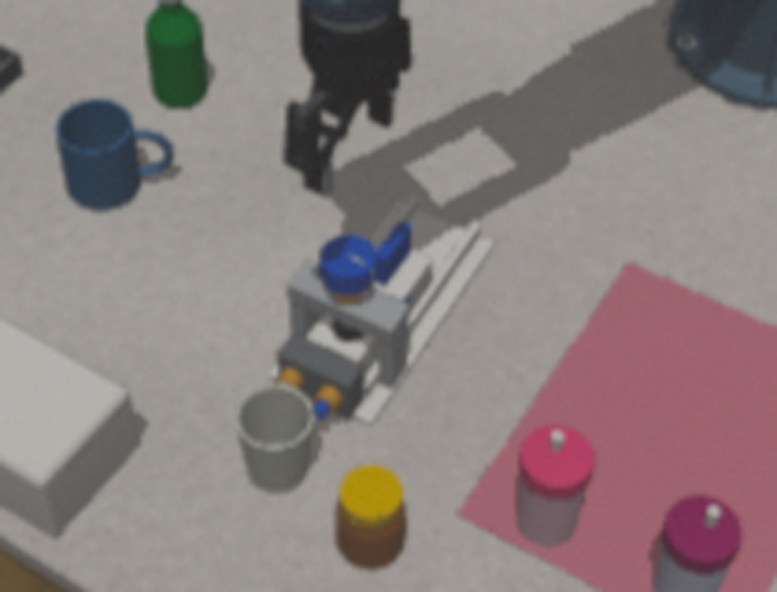

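Run:
```python
from bench import *
from h import *
o=get_obs(); p,Rm=toolpose(o); c=camera("wrist"); im=c["img"]
u0,v0,u1,v1=170,110,410,240; a=cv2.resize(im[v0:v1,u0:u1],None,fx=3.3,fy=3.3,interpolation=cv2.INTER_CUBIC)
x0,y0,yaw=0.5432,-0.1468,np.radians(3.7)
D=np.array([np.cos(yaw),np.sin(yaw),0]);N=np.array([-np.sin(yaw),np.cos(yaw),0]);O=np.array([x0,y0,0])+0.03*D
w=lambda x,y,z:O+D*x/1000+N*y/1000+np.array([0,0,z/1000])
for P,col in (([(-55,-7,88),(-5,-7,88),(-5,7,88),(-55,7,88)],(255,0,0)),([(90,-28,63),(90,28,63)],(255,255,0)),([(-60,-28,48),(90,-28,48),(90,28,48),(-60,28,48)],(0,255,0)),([(-140,-31,26),(90,-31,26)],(255,0,255)),([(-140,31,26),(90,31,26)],(255,0,255))):
    pts=(np.array([wproj(w(*q),c,p,Rm) for q in P])-[u0,v0]+.5)*3.3
    cv2.polylines(a,[pts.round().astype(int)],True,col,1,cv2.LINE_AA)
cv2.imwrite("pics/f_ov.png",a[:,:,::-1])
```

```text
(no output)
```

View pics/f_ov.png

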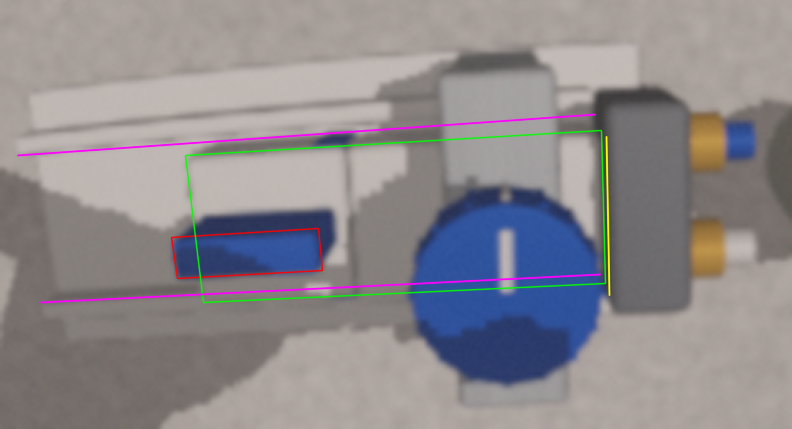

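```bash
python3 -c "
from bench import *
print(get_obs()['time_s']); print(hand_in())"
```

```text
18.95
the job is handed in; nothing more can be done
None
```

The cassette is in the dock, home against the outlet block, and clamped. I handed the job in at 19 s of the 72 s allowed, with the gripper open and clear.

- **Cassette:** I lifted it off the mat by its fin, lowered it between the rails and slid it in with small steps until it stopped. The highest contact force I read was about 21 N, in one reading taken while pushing; the limit is 40 N. It fell to about 4 N before I let go. In the last picture the fin sits where it should be when home, within about 1 mm.
- **Knob:** One grip turned it 92.8° clockwise, sinking with the screw. The grip height stayed within about 0.4 mm of the screw's path, with at most 1.3 N along the stem. The pad touched at about 67.1°. I went on 25.7° past that, which should press about 18 N; I worked this out from the turning torque and did not measure it directly. The white mark on the knob showed no slip in the grip.
- **Surroundings:** In the last pictures the bottles, cup, jar, mug and soap all stand upright and look undisturbed. I did not measure their positions before and after.
- **What did not go smoothly:** When I let go of the fin, the arm sprang forward about 5 mm, but the fin stayed in its home position. The first dock estimate was about 1 mm off sideways against the wrist camera, and I corrected it before inserting. I found no other disagreements.

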